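Fit the tube adapters into a swing-out centrifuge rotor, like opposite like

TASK

Get the swing-out rotor on the bench ready for a balanced run: stand one tube adapter fully down in each of its four buckets, so that the two single-bore sleeves sit in buckets opposite each other and the two four-well inserts sit in the other two. Leave the glass flask standing where it is.

Things in the scene. Friction and masses are not known exactly. Their poses are not given: they have to be found in the camera images.
- sleeve_1_mid (a point): Off-white plastic tube adapter, a plain upright cylinder 46 mm across and 84 mm tall (the last 5 mm of its foot tapers to 39 mm), about 90 g, with one large open bore, 31 mm wide, seen from above as a thick ring. There are two alike (sleeve_1, sleeve_2). This point is on its axis at half height, 42 mm above its underside; z points up along it. Grip it across the body, near the top.
- sleeve_2_mid (a point): Off-white plastic tube adapter, a plain upright cylinder 46 mm across and 84 mm tall (the last 5 mm of its foot tapers to 39 mm), about 90 g, with one large open bore, 31 mm wide, seen from above as a thick ring. There are two alike (sleeve_1, sleeve_2). This point is on its axis at half height, 42 mm above its underside; z points up along it. Grip it across the body, near the top.
- insert_1_mid (a point): Off-white plastic tube adapter, a plain upright cylinder 46 mm across and 84 mm tall (the last 5 mm of its foot tapers to 39 mm), about 90 g, with four small round wells, 14 mm wide, around a thin central lifting stem whose button stands 14 mm above the top (98 mm in all; too short to be a good grip). There are two alike (insert_1, insert_2). This point is on its axis at half height, 42 mm above its underside; z points up along it. Grip it across the body, near the top.
- insert_2_mid (a point): Off-white plastic tube adapter, a plain upright cylinder 46 mm across and 84 mm tall (the last 5 mm of its foot tapers to 39 mm), about 90 g, with four small round wells, 14 mm wide, around a thin central lifting stem whose button stands 14 mm above the top (98 mm in all; too short to be a good grip). There are two alike (insert_1, insert_2). This point is on its axis at half height, 42 mm above its underside; z points up along it. Grip it across the body, near the top.
- bucket_1: Open round metal cup hung in the rotor, one of four alike. Inner width 56 mm, flaring to about 64 mm over the top 10 mm; outer width 71 mm at the rim. Origin: centre of its underside, 18 mm above the bench; inner floor 6 mm and rim 48 mm above the origin; z up. Opposite it, 180 mm away, is bucket_3; the other two are its neighbours, 127 mm away. A seated adapter stands 42 mm proud of the rim.
- bucket_2: Open round metal cup hung in the rotor, one of four alike. Inner width 56 mm, flaring to about 64 mm over the top 10 mm; outer width 71 mm at the rim. Origin: centre of its underside, 18 mm above the bench; inner floor 6 mm and rim 48 mm above the origin; z up. Opposite it, 180 mm away, is bucket_4; the other two are its neighbours, 127 mm away. A seated adapter stands 42 mm proud of the rim.
- bucket_3: Open round metal cup hung in the rotor, one of four alike. Inner width 56 mm, flaring to about 64 mm over the top 10 mm; outer width 71 mm at the rim. Origin: centre of its underside, 18 mm above the bench; inner floor 6 mm and rim 48 mm above the origin; z up. Opposite it, 180 mm away, is bucket_1; the other two are its neighbours, 127 mm away. A seated adapter stands 42 mm proud of the rim.
- bucket_4: Open round metal cup hung in the rotor, one of four alike. Inner width 56 mm, flaring to about 64 mm over the top 10 mm; outer width 71 mm at the rim. Origin: centre of its underside, 18 mm above the bench; inner floor 6 mm and rim 48 mm above the origin; z up. Opposite it, 180 mm away, is bucket_2; the other two are its neighbours, 127 mm away. A seated adapter stands 42 mm proud of the rim.
- rotor: Swing-out rotor head of bare metal: a hub and cheeks that carry four buckets a quarter turn apart, their centres 90 mm from its axis. It stands fixed on a low black stand on the bench, turned any way. Origin: on its axis at bench level; z up. The nut on its hub, its highest point between the buckets, is 80 mm above the bench.
- flask_mid (a point): Clear glass conical flask standing loose on the bench among the adapters: 64 mm across at the foot, 104 mm tall, neck 25 to 30 mm, 80 g. This point is on its axis at half height, 52 mm above its underside. Not part of the job. (Other small things that lie on the bench near the adapters are under 20 mm tall.)
Not all that is in view belongs to the job. What is shaped like the part that bears sleeve_2_mid but black or brown is not meant.

How it is judged:
At the end, for the whole second after the job is handed in: Each adapter stands upright (within 7 degrees) on the floor of its own bucket, centred within 10 mm, released and at rest; the two sleeves are opposite each other, and so are the two inserts (either pair of buckets for either kind); the flask is within 20 mm of its start (((horizontal distance between sleeve_1_mid and bucket_1 below 0.01 m and z of sleeve_1_mid in the frame of bucket_1 between 0.041 and 0.055 m) or (horizontal distance between sleeve_1_mid and bucket_2 below 0.01 m and z of sleeve_1_mid in the frame of bucket_2 between 0.041 and 0.055 m) or (horizontal distance between sleeve_1_mid and bucket_3 below 0.01 m and z of sleeve_1_mid in the frame of bucket_3 between 0.041 and 0.055 m) or (horizontal distance between sleeve_1_mid and bucket_4 below 0.01 m and z of sleeve_1_mid in the frame of bucket_4 between 0.041 and 0.055 m)) and ((horizontal distance between sleeve_2_mid and bucket_1 below 0.01 m and z of sleeve_2_mid in the frame of bucket_1 between 0.041 and 0.055 m) or (horizontal distance between sleeve_2_mid and bucket_2 below 0.01 m and z of sleeve_2_mid in the frame of bucket_2 between 0.041 and 0.055 m) or (horizontal distance between sleeve_2_mid and bucket_3 below 0.01 m and z of sleeve_2_mid in the frame of bucket_3 between 0.041 and 0.055 m) or (horizontal distance between sleeve_2_mid and bucket_4 below 0.01 m and z of sleeve_2_mid in the frame of bucket_4 between 0.041 and 0.055 m)) and ((horizontal distance between insert_1_mid and bucket_1 below 0.01 m and z of insert_1_mid in the frame of bucket_1 between 0.041 and 0.055 m) or (horizontal distance between insert_1_mid and bucket_2 below 0.01 m and z of insert_1_mid in the frame of bucket_2 between 0.041 and 0.055 m) or (horizontal distance between insert_1_mid and bucket_3 below 0.01 m and z of insert_1_mid in the frame of bucket_3 between 0.041 and 0.055 m) or (horizontal distance between insert_1_mid and bucket_4 below 0.01 m and z of insert_1_mid in the frame of bucket_4 between 0.041 and 0.055 m)) and ((horizontal distance between insert_2_mid and bucket_1 below 0.01 m and z of insert_2_mid in the frame of bucket_1 between 0.041 and 0.055 m) or (horizontal distance between insert_2_mid and bucket_2 below 0.01 m and z of insert_2_mid in the frame of bucket_2 between 0.041 and 0.055 m) or (horizontal distance between insert_2_mid and bucket_3 below 0.01 m and z of insert_2_mid in the frame of bucket_3 between 0.041 and 0.055 m) or (horizontal distance between insert_2_mid and bucket_4 below 0.01 m and z of insert_2_mid in the frame of bucket_4 between 0.041 and 0.055 m)) and angle between each of sleeve_1_mid, sleeve_2_mid, insert_1_mid, insert_2_mid's own z axis and vertical below 0.12 rad and horizontal distance between sleeve_1_mid and sleeve_2_mid above 0.155 m and horizontal distance between insert_1_mid and insert_2_mid above 0.155 m and linear speed of each of sleeve_1, sleeve_2, insert_1, insert_2 below 0.02 m/s and distance of flask_mid from where it was at the start of the episode below 0.02 m); the robot touches nothing.
It fails at once if the glass flask is shoved or knocked over (moved more than 20 mm) (distance of flask_mid from where it was at the start of the episode above 0.02 m).
It also fails if it takes over 112 s, if anything falls off the work surface, if the arm or the gripper's body presses on something with over 40 N, if the wrist force passes 120 N, or if a joint passes its speed limit or range.

ROBOT

A 7-joint arm with a two-finger parallel gripper is mounted at the origin on the work surface. World frame = base frame: x ahead of the robot, y to its left, z up, the work surface at z = 0. Lengths are in m, angles in rad, forces in N, time in s.
With the tool pointing down it reaches from about 0.4 to 0.85 m from the base axis. Payload 4.5 kg.
Tool frame: the origin (TCP) lies on the centre line of the jaws, within the pads' length; the fingertips stand 11 mm ahead of it and the grasp point (between the pads) lies 8 mm behind it; z points along the fingers, y is the line along which they close (so a half turn about z gives the same grasp; the last joint's range is limited). The gripper opens to 88 mm and grips with 3 to 60 N. Pads are 18 mm wide; open, the fingers measure 123 mm over their backs; the gripper's body (75 mm by 187 mm) begins 45 mm behind the grasp point.
Start: joints at [1.157, 0.689, -0.195, 1.565, 0.157, 0.902, -0.215], TCP at [0.271, -0.563, 0.211] pointing down, gripper open.
Joint ranges: [-3.01, 3.01], [-0.46, 2.08], [-1.47, 1.51], [0.13, 2.56], [-1, 4.14], [0.04, 2.09], [-2.66, 2.66]. Speed limits (rad/s): [2.57, 2.57, 3.14, 3.14, 3.14, 3.14, 3.14].

INTERFACE

Orientations are given as a unit quaternion [x, y, z, w].
In Python, from plant import * gives the robot as it stands. The module is installed in compiled form; this text tells all that it offers.
- The arm moves only by the tool send_rows, never from a script. Its argument "motion" is a list of rows, each an object of numbers: "x", "y", "z": the shift along the tool's x, y, z in cm; "rx", "ry", "rz": the turn, a rotation vector about the tool's x, y, z in rad; "jaw": the finger opening in cm, from 0 to 8.81. In form: [{"x": .., "y": .., "z": .., "rx": .., "ry": .., "rz": .., "jaw": ..}, ...]. A call has exactly 5 rows; each row shifts and turns the commanded pose from where the row before left it, along the tool's axes as they then stand; what a row does not reach is not made up. A row lasts 1/10 s, in which the tool goes at most 50 mm and 8.59 degrees, less where a joint would pass 70% of its speed; a pose out of reach is approached as far as the arm can. A call is refused whole if a number of a shift passes 5 or a number of a turn 0.15, either way. A call with a gripper value outside its range is refused whole. The fingers move at their own pace and stop on an object; "grip_force" is the grip in N (left out, the last holds). Time passes only in rows, so rows that do not move let the fingers close, or fill a call up. It gives the time, the measured TCP pose, the force, the opening and the grip force at its end, in the units of the state.
- get_state(): the state, without advancing time (a new reading comes with each control period).
- snapshot(name): name is "scene" or "top" or "wrist"; returns a dict with "img" (420x560x3 uint8, red, green, blue), "vertical_fov" (degrees; the focal length in pixels is half the picture's height over the tangent of half this angle, whatever the lens; pixels are square), "cx", "cy" (the principal point, pixels), "D" ([k1, k2, p1, p2, k3] as OpenCV has them; the pictures are not rectified), "extrinsics" (4x4, takes a point from camera to world coordinates). Camera axes: x right, y up, looking along -z (the intrinsics and any distortion apply to the point x, -y, -z); pixel columns grow to the right and rows downward; lengths in m; the calibration is good to about 2 mm. A picture is of the moment at which its call begins. There is no depth.
- finish_job(): hands the job in; it is judged then, once.
The state is a dict: "clock": time; "q": joint angles; "qd": joint speeds; "joint_torque": joint torques, N m; "tool_pos": TCP position; "eef_rot": TCP orientation; "contact_force": force on the tool from outside, world axes, zero at the start; "moment": the same for the moment, N m; "opening": opening from 0.0 (shut) to 1.0 (fully open); "finger_force": force on a finger pad.
Only numpy, scipy, OpenCV 4.12 (cv2) and the standard library are available. Lean on these libraries where they do the work, as an engineer would, in place of code of your own. Each camera call takes 0.05 s, during which the arm holds its last target. There are 200 camera calls.

## Working session

There is one attempt and no reset: what is moved stays moved. The work goes in short steps, Python scripts to look and compute and a tool call to move; the robot and the scene stay as the last step left them, time stands still between calls to the robot, and variables do not carry over. Pictures are saved under pics/ and viewed, at most 14 in all, crops included, and the job is handed in when it is done.

Besides the shell and the picture viewer there is one more tool, called after "Emit:" by a JSON object that holds its "op" and its "data". send_rows: Moves the arm, as the interface text tells. Its arguments: {"type":"object","properties":{"motion":{"type":"array"},"grip_force":{"type":"number"}},"required":["motion"]}

```bash
mkdir -p pics; cat > h.py <<'E'
import numpy as np, cv2
from plant import *
def K(s):
    f=s['img'].shape[0]/2/np.tan(np.radians(s['vertical_fov'])/2)
    return np.array([[f,0,s['cx']],[0,f,s['cy']],[0,0,1.]])
def ray(s,uv):
    p=cv2.undistortPoints(np.array([[uv]],float),K(s),np.array(s['D'],float))[0,0]
    E=np.array(s['extrinsics']); return E[:3,3],E[:3,:3]@np.array([p[0],-p[1],-1])
def onz(s,uv,z):
    o,d=ray(s,uv); return o+d*(z-o[2])/d[2]
def proj(s,P):
    E=np.array(s['extrinsics']); c=(np.atleast_2d(P)-E[:3,3])@E[:3,:3]; c=c*[1,-1,-1]
    return cv2.projectPoints(c,np.zeros(3),np.zeros(3),K(s),np.array(s['D'],float))[0][:,0]
def shot(n,f):
    s=snapshot(n); cv2.imwrite('pics/'+f,s['img'][:,:,::-1]); return s
E
python3 - <<'E'
from h import *
for n in ['scene','top','wrist']:
    s=shot(n,n+'0.png'); print(n,s['vertical_fov'],s['cx'],s['cy'],s['D'],np.round(s['extrinsics'],3).tolist())
print(get_state())
E
```

```text
scene 51.687143992782296 282.6931895584124 211.78772615915568 [-0.03393372  0.          0.          0.          0.        ] [[0.319, -0.64, 0.699, 1.284], [0.947, 0.23, -0.222, -0.148], [-0.019, 0.733, 0.68, 0.768], [0.0, 0.0, 0.0, 1.0]]
top 49.88007948313636 278.02753757882397 213.5178515517809 [-0.06241363  0.          0.          0.          0.        ] [[0.006, 0.99, -0.144, 0.415], [-1.0, 0.009, 0.019, 0.072], [0.02, 0.144, 0.989, 1.229], [0.0, 0.0, 0.0, 1.0]]
wrist 66.40527814076886 279.54820395629736 211.66864476241415 [-0.00540519  0.          0.          0.          0.        ] [[0.433, 0.856, 0.281, 0.344], [-0.901, 0.412, 0.134, -0.528], [-0.001, -0.312, 0.95, 0.384], [0.0, 0.0, 0.0, 1.0]]
{'clock': 0.15, 'q': array([ 1.15681011,  0.68983097, -0.1945259 ,  1.56603867,  0.15732455,
        0.90247996, -0.21507239]), 'qd': array([ 0.0005422 , -0.0009775 ,  0.00040742, -0.00498767, -0.00069944,
        0.0014239 , -0.00039221]), 'joint_torque': array([-8.28489901e-04, -5.27858412e+01, -1.26840949e+00, -1.53587598e+01,
       -5.26049361e-02,  3.89089910e-03,  9.40916652e-05]), 'tool_pos': array([ 0.27035881, -0.56296203,  0.21018722]), 'eef_rot': array([ 9.75029262e-01,  2.22075377e-01, -2.05164599e-04, -6.51126877e-04]), 'contact_force': array([-0.54016886, -0.29262418,  0.68088833]), 'moment': array([-0.01427141, -0.00713908, -0.03678151]), 'finger_force': 0.0, 'opening': 1.0003593421788841}
```

View pics/top0.png

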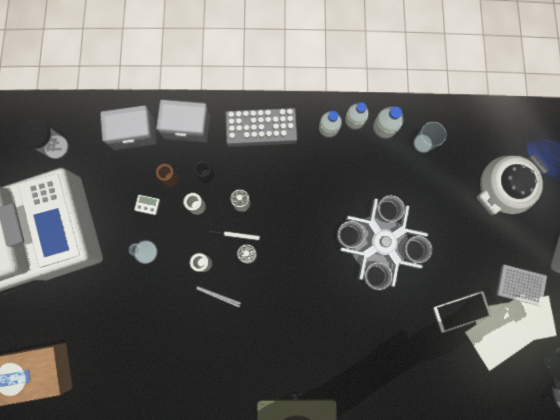

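View pics/scene0.png

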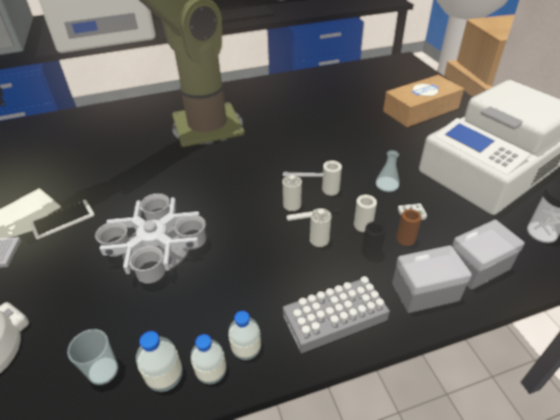

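```bash
python3 - <<'E'
from h import *
im=cv2.imread('pics/top0.png')
a=cv2.resize(im[155:275,125:265],(0,0),fx=3.5,fy=3.5,interpolation=cv2.INTER_CUBIC)
b=cv2.resize(im[185:300,330:440],(0,0),fx=2.7,fy=2.7,interpolation=cv2.INTER_CUBIC)
m=np.zeros((420,800,3),np.uint8); m[:420,:490]=a; m[:b.shape[0],495:495+b.shape[1]]=b
cv2.imwrite('pics/crop1.png',m); print(b.shape)
# bright blobs
g=cv2.cvtColor(im,cv2.COLOR_BGR2GRAY)
n,l,st,c=cv2.connectedComponentsWithStats((g>105).astype(np.uint8))
for i in range(1,n):
    if st[i,4]>40 and 125<c[i,0]<440 and 150<c[i,1]<310: print(st[i],c[i].round(1))
E
```

```text
(310, 297, 3)
[231 190  18  21 310] [239.9 199.5]
[183 193  21  21 324] [193.4 202.8]
[134 195  26  20 380] [146.6 204.4]
[ 338  195   94   95 3195] [383.5 242.1]
[224 232  36   8 157] [241.6 235.4]
[130 241  27  22 426] [144.4 251.4]
[237 245  19  18 277] [246.4 253.4]
[190 253  20  19 290] [199.4 262.2]
[197 287  44  20 192] [219.8 296.7]
```

View pics/crop1.png

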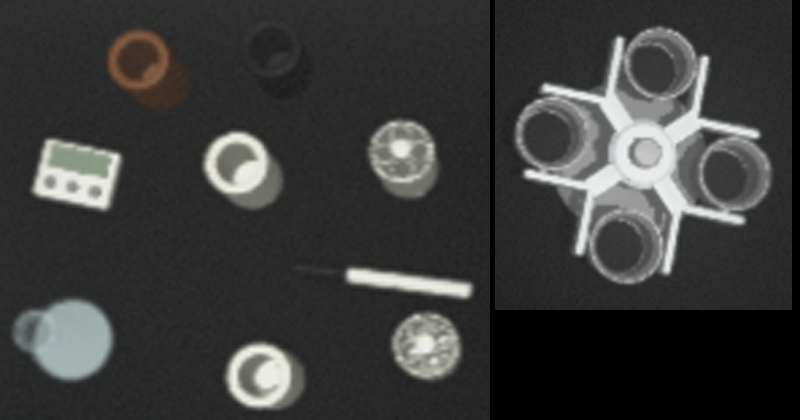

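Shown: white sleeves (thick rings) at (192,202) and (199,262). Four-well inserts are at (240,198) and (247,254). The decoys are the brown sleeve (165,174) and the black one (204,170). The flask foot is at (146,252), and the bucket rims are at (391,208), (351,234), (418,250), (378,276). I choose the off-white ones.

```bash
python3 - <<'E'
from h import *
s=snapshot('top'); t=snapshot('scene')
for n,p,z in [('sA',(192.4,201.6),.084),('sB',(199,262.4),.084),('iA',(239.9,198.4),.084),('iB',(247,253.9),.084),('flask',(145.9,252.1),.004),('brown',(164.6,172.1),.084),('black',(203,168.5),.084),('b1',(391.5,208),.066),('b2',(351.1,234.3),.066),('b3',(418.5,249.8),.066),('b4',(378.5,276.1),.066)]:
    P=onz(s,p,z); print(n,P.round(4),round(np.hypot(*P[:2]),3),proj(t,P).round(0))
st=get_state(); 
from scipy.spatial.transform import Rotation as R
print(R.from_quat(st['eef_rot']).as_matrix().round(3))
# camera relative to tool
w=snapshot('wrist'); T=np.eye(4);T[:3,:3]=R.from_quat(st['eef_rot']).as_matrix();T[:3,3]=st['tool_pos']
print((np.linalg.inv(T)@np.array(w['extrinsics'])).round(3))
E
```

```text
sA [0.6111 0.2698 0.084 ] 0.668 [[364. 201.]]
sB [0.4559 0.2481 0.084 ] 0.519 [[330. 166.]]
iA [0.6205 0.1479 0.084 ] 0.638 [[318. 215.]]
iB [0.4783 0.1275 0.084 ] 0.495 [[289. 181.]]
flask [0.4851 0.4053 0.004 ] 0.632 [[385. 183.]]
brown [0.6882 0.3447 0.084 ] 0.77 [[409. 215.]]
black [0.6986 0.2452 0.084 ] 0.74 [[372. 228.]]
b1 [ 0.602  -0.2492  0.066 ] 0.652 [[144. 259.]]
b2 [ 0.5318 -0.1409  0.066 ] 0.55 [[188. 225.]]
b3 [ 0.4924 -0.3173  0.066 ] 0.586 [[109. 232.]]
b4 [ 0.4243 -0.2102  0.066 ] 0.474 [[153. 203.]]
[[ 0.901  0.433 -0.   ]
 [ 0.433 -0.901  0.001]
 [-0.    -0.001 -1.   ]]
[[-0.     0.95   0.312  0.081]
 [ 1.     0.    -0.    -0.   ]
 [-0.001  0.312 -0.95  -0.174]
 [ 0.     0.     0.     1.   ]]
```

Emit:
{"op": "send_rows", "data": {"motion": [{"rz": 0.15,"z": -1},{"rz": 0.15},{"rz": 0.147},{"x": 2,"y": -4},{"x": 2,"y": -4}]}}

```text
schema error: expected keys x, y, z, rx, ry, rz, jaw
```

Emit:
{"op": "send_rows", "data": {"motion": [{"x": 0,"y": 0,"z": -1,"rx": 0,"ry": 0,"rz": 0.15,"jaw": 8.8},{"x": 0,"y": 0,"z": 0,"rx": 0,"ry": 0,"rz": 0.15,"jaw": 8.8},{"x": 0,"y": 0,"z": 0,"rx": 0,"ry": 0,"rz": 0.147,"jaw": 8.8},{"x": 2,"y": -4,"z": 0,"rx": 0,"ry": 0,"rz": 0,"jaw": 8.8},{"x": 2,"y": -4,"z": 0,"rx": 0,"ry": 0,"rz": 0,"jaw": 8.8}], "grip_force": 20}}

```text
clock: 0.8
tool_pos: [0.3102, -0.4833, 0.2206]
eef_rot: [1.0, -0.001, -0.0, 0.0]
contact_force: [1.5, -0.3, 0.1]
opening: 0.999
finger_force: 0.0
```

Emit:
{"op": "send_rows", "data": {"motion": [{"x": 1.2,"y": -4,"z": 0,"rx": 0,"ry": 0,"rz": 0,"jaw": 8.8},{"x": 1.2,"y": -4,"z": 0,"rx": 0,"ry": 0,"rz": 0,"jaw": 8.8},{"x": 1.2,"y": -4,"z": 0,"rx": 0,"ry": 0,"rz": 0,"jaw": 8.8},{"x": 1.2,"y": -4,"z": 0,"rx": 0,"ry": 0,"rz": 0,"jaw": 8.8},{"x": 1.2,"y": -4,"z": 0,"rx": 0,"ry": 0,"rz": 0,"jaw": 8.8}]}}

```text
clock: 1.3
tool_pos: [0.3708, -0.2817, 0.221]
eef_rot: [1.0, 0.0, 0.0, 0.0]
contact_force: [0.6, -0.0, 0.2]
opening: 0.999
finger_force: 0.0
```

Emit:
{"op": "send_rows", "data": {"motion": [{"x": 1.2,"y": -4,"z": 0,"rx": 0,"ry": 0,"rz": 0,"jaw": 8.8},{"x": 1.2,"y": -4,"z": 0,"rx": 0,"ry": 0,"rz": 0,"jaw": 8.8},{"x": 1.2,"y": -4,"z": 0,"rx": 0,"ry": 0,"rz": 0,"jaw": 8.8},{"x": 1.2,"y": -4,"z": 0,"rx": 0,"ry": 0,"rz": 0,"jaw": 8.8},{"x": 1.2,"y": -4,"z": 0,"rx": 0,"ry": 0,"rz": 0,"jaw": 8.8}]}}

```text
clock: 1.8
tool_pos: [0.4307, -0.0816, 0.221]
eef_rot: [1.0, 0.0, 0.0, 0.0]
contact_force: [1.5, 0.6, 0.3]
opening: 1.001
finger_force: 0.0
```

Emit:
{"op": "send_rows", "data": {"motion": [{"x": 1.2,"y": -4,"z": 0,"rx": 0,"ry": 0,"rz": 0,"jaw": 8.8},{"x": 1.2,"y": -4,"z": 0,"rx": 0,"ry": 0,"rz": 0,"jaw": 8.8},{"x": 1.2,"y": -4,"z": 0,"rx": 0,"ry": 0,"rz": 0,"jaw": 8.8},{"x": 1.2,"y": -4,"z": 0,"rx": 0,"ry": 0,"rz": 0,"jaw": 8.8},{"x": 0,"y": -2,"z": 0,"rx": 0,"ry": 0,"rz": 0,"jaw": 8.8}]}}

```text
clock: 2.3
tool_pos: [0.4797, 0.1016, 0.221]
eef_rot: [1.0, 0.003, 0.001, -0.001]
contact_force: [-0.9, -0.9, -0.1]
opening: 0.999
finger_force: 0.0
```

```bash
python3 - <<'E'
from h import *
s=shot('wrist','w1.png'); st=get_state(); print(st['tool_pos'],st['q'])
print(proj(s,[[.4783,.1275,.084],[.4559,.2481,.084]]))
E
```

```text
[0.47874424 0.10411867 0.2208578 ] [-2.99432614e-01  4.97592252e-01 -9.52743951e-03  1.95914429e+00
  1.53279915e-03  6.82271058e-01 -1.87049837e+00]
[[254.15219335 193.50769643]
 [136.73158338 214.04433363]]
```

View pics/w1.png

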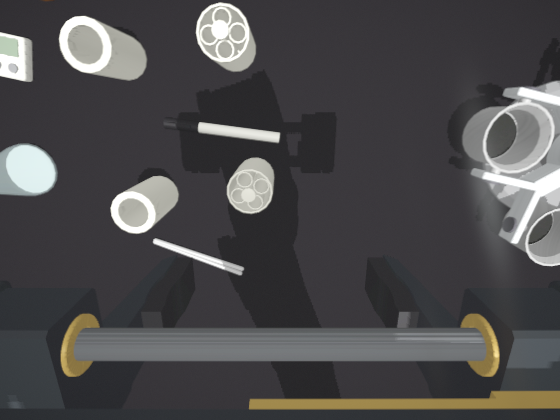

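The wrist view shows insert iB's top at (250,191), iA at (223,32), sleeve sB at (133,212) and sA at (86,45). The flask is at (30,170).

```bash
python3 - <<'E'
from h import *
s=snapshot('wrist')
for n,p in [('iB',(250,191)),('sB',(133,211.5)),('iA',(223,32)),('sA',(86,45))]: print(n,onz(s,p,.084).round(4))
for p in [(518,137)]: print(onz(s,p,.066).round(4))
# edge-refined: bright threshold of the four tops
g=cv2.cvtColor(s['img'],cv2.COLOR_RGB2GRAY)
for n,(x,y) in [('iB',(250,191)),('sB',(133,211)),('iA',(223,32)),('sA',(86,45))]:
    for th in (150,185,205):
        c,_=cv2.findContours((g[max(0,y-32):y+32,x-32:x+32]>th).astype(np.uint8),cv2.RETR_EXTERNAL,cv2.CHAIN_APPROX_NONE)
        c=max(c,key=len); e=cv2.fitEllipse(c); print(n,th,np.array(e[0])+[x-32,max(0,y-32)],np.round(e[1],1))
E
```

```text
iB [0.4797 0.1344 0.084 ]
sB [0.457  0.2543 0.084 ]
iA [0.6209 0.155  0.084 ]
sA [0.61   0.2755 0.084 ]
[ 0.5336 -0.1336  0.066 ]
iB 150 [254.27820587 185.14103317] [44.3 55.1]
iB 185 [253.23666382 186.66119194] [42.8 51.9]
iB 205 [252.733284   189.43125534] [42.6 44.2]
sB 150 [141.18737411 205.28204536] [45.  59.6]
sB 185 [138.22425461 207.1258297 ] [43.  53.5]
sB 205 [136.06599045 210.27301407] [39.1 45.5]
iA 150 [228.67464066  32.99003983] [51.6 67.7]
iA 185 [226.95438004  30.51626587] [51.7 59.4]
iA 205 [226.90667343  30.43831444] [51.6 58.9]
sA 150 [92.38080978 43.47693634] [51.1 66.6]
sA 185 [89.32915497 41.88458633] [48.6 59. ]
sA 205 [89.23024368 41.86512947] [48.1 58.7]
```

Emit:
{"op": "send_rows", "data": {"motion": [{"x": 0,"y": -1.3,"z": 2,"rx": 0,"ry": 0,"rz": 0,"jaw": 8.8},{"x": 0,"y": -1.3,"z": 2,"rx": 0,"ry": 0,"rz": 0,"jaw": 8.8},{"x": 0,"y": 0,"z": 0,"rx": 0,"ry": 0,"rz": 0,"jaw": 8.8},{"x": 0,"y": 0,"z": 0,"rx": 0,"ry": 0,"rz": 0,"jaw": 8.8},{"x": 0,"y": 0,"z": 0,"rx": 0,"ry": 0,"rz": 0,"jaw": 8.8}]}}

```text
clock: 2.9
tool_pos: [0.4787, 0.1212, 0.1817]
eef_rot: [1.0, -0.001, 0.001, 0.0]
contact_force: [0.1, -0.0, 0.4]
opening: 0.997
finger_force: 0.0
```

```bash
python3 - <<'E'
from h import *
s=shot('wrist','w2.png'); st=get_state(); print(st['tool_pos'])
t,iB=st['tool_pos'],None
print(proj(s,[[*st['tool_pos'][:2],.084],[.4783,.1275,.084]]))
im=cv2.resize(s['img'][0:300,60:460,::-1],(0,0),fx=2,fy=2); cv2.imwrite('pics/w2c.png',im)
E
```

```text
[0.47878073 0.12149148 0.18174172]
[[279.43952158 203.29958744]
 [272.63685726 203.83440416]]
```

View pics/w2c.png

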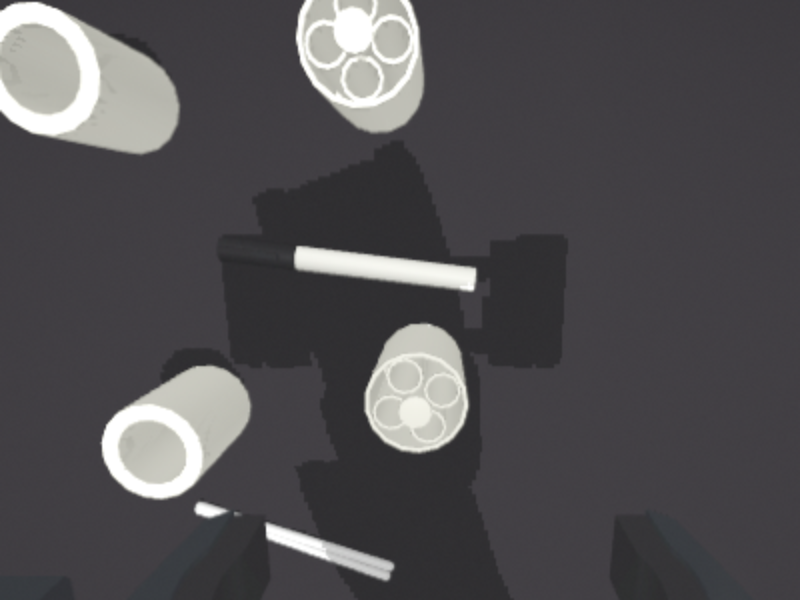

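iB's top rim is at (268,201) in the full image, so it lies 0.2 cm in +x and 0.9 cm in +y of the tool. I'll descend and grip.

Emit:
{"op": "send_rows", "data": {"motion": [{"x": 0.2,"y": -0.9,"z": 0,"rx": 0,"ry": 0,"rz": 0,"jaw": 8.8},{"x": 0,"y": 0,"z": 4,"rx": 0,"ry": 0,"rz": 0,"jaw": 8.8},{"x": 0,"y": 0,"z": 4,"rx": 0,"ry": 0,"rz": 0,"jaw": 8.8},{"x": 0,"y": 0,"z": 2.5,"rx": 0,"ry": 0,"rz": 0,"jaw": 8.8},{"x": 0,"y": 0,"z": 1.3,"rx": 0,"ry": 0,"rz": 0,"jaw": 8.8}]}}

```text
clock: 3.45
tool_pos: [0.4796, 0.132, 0.0611]
eef_rot: [1.0, 0.001, -0.001, 0.0]
contact_force: [0.7, -0.1, -0.2]
opening: 1.001
finger_force: 0.0
```

Emit:
{"op": "send_rows", "data": {"motion": [{"x": 0,"y": 0,"z": 0,"rx": 0,"ry": 0,"rz": 0,"jaw": 6.5},{"x": 0,"y": 0,"z": 0,"rx": 0,"ry": 0,"rz": 0,"jaw": 5.2},{"x": 0,"y": 0,"z": 0,"rx": 0,"ry": 0,"rz": 0,"jaw": 4.4},{"x": 0,"y": 0,"z": 0,"rx": 0,"ry": 0,"rz": 0,"jaw": 4.0},{"x": 0,"y": 0,"z": 0,"rx": 0,"ry": 0,"rz": 0,"jaw": 4.0}], "grip_force": 20}}

```text
clock: 3.95
tool_pos: [0.4806, 0.132, 0.0636]
eef_rot: [1.0, 0.0, 0.001, -0.0]
contact_force: [1.0, 0.0, 0.5]
opening: 0.569
finger_force: 0.0
```

Emit:
{"op": "send_rows", "data": {"motion": [{"x": 0,"y": 0,"z": 0,"rx": 0,"ry": 0,"rz": 0,"jaw": 3.5},{"x": 0,"y": 0,"z": 0,"rx": 0,"ry": 0,"rz": 0,"jaw": 3.5},{"x": 0,"y": 0,"z": 0,"rx": 0,"ry": 0,"rz": 0,"jaw": 3.5},{"x": 0,"y": 0,"z": 0,"rx": 0,"ry": 0,"rz": 0,"jaw": 3.5},{"x": 0,"y": 0,"z": -1,"rx": 0,"ry": 0,"rz": 0,"jaw": 3.5}], "grip_force": 25}}

```text
clock: 4.45
tool_pos: [0.4792, 0.1315, 0.0723]
eef_rot: [1.0, 0.0, -0.001, 0.0]
contact_force: [-0.1, -0.2, 0.4]
opening: 0.395
finger_force: 0.0
```

```bash
python3 - <<'E'
from h import *
s=shot('wrist','w3.png'); st=get_state(); print(st['tool_pos'],st['opening'],st['finger_force'])
E
```

```text
[0.48040316 0.13178416 0.07415128] 0.3942415911294866 0.0
```

View pics/w3.png

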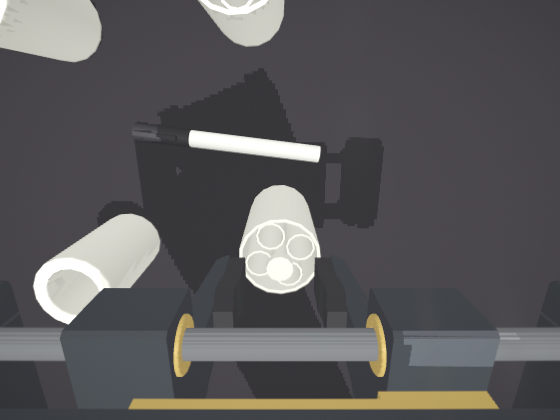

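The fingers closed to 35 mm without holding: finger force is zero, with the insert rim at (280,256). I'll look closely with the contrast stretched.

```bash
python3 - <<'E'
from h import *
im=cv2.imread('pics/w3.png')[180:360,160:400].astype(float)
im=255*(np.clip(im/255,0,1))**0.45
a=cv2.resize(im.astype(np.uint8),(0,0),fx=3.3,fy=3.3,interpolation=cv2.INTER_CUBIC)
cv2.imwrite('pics/w3c.png',a)
s=snapshot('wrist');st=get_state();p=st['tool_pos']
for z in (-.011,0,.008,.02): print(z,proj(s,[p+[0,.0175,z],p+[0,-.0175,z],p+[0,0,z]]).round(0).tolist())
E
```

```text
-0.011 [[252.0, 242.0], [308.0, 242.0], [280.0, 242.0]]
0 [[250.0, 250.0], [309.0, 250.0], [280.0, 250.0]]
0.008 [[249.0, 256.0], [311.0, 256.0], [280.0, 256.0]]
0.02 [[247.0, 265.0], [313.0, 265.0], [280.0, 265.0]]
```

View pics/w3c.png

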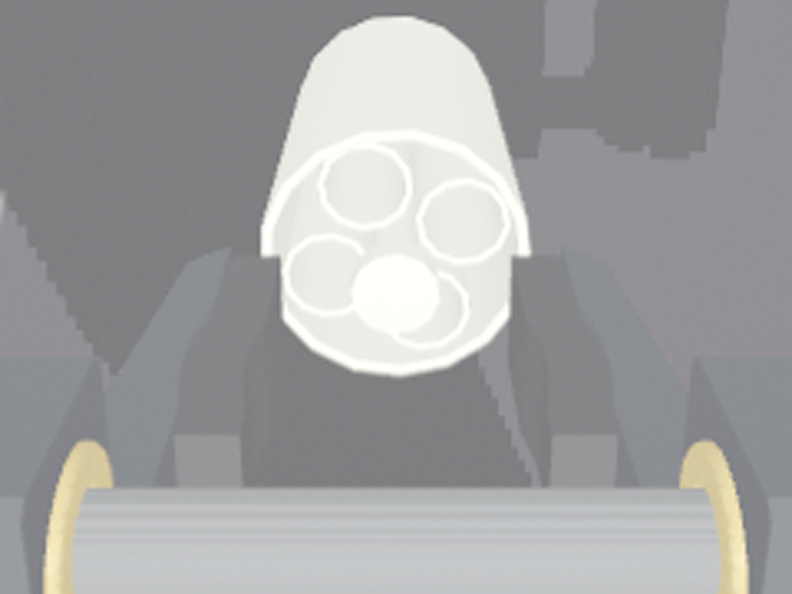

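The stretched crop shows the fingertips ending at row 257. With the jaw gap of 70 px at 35 mm, that puts the tips at depth ~0.164, about 26 mm *behind* the reported TCP and not 11 mm ahead. The jaws therefore closed above the insert's top. I'll open, go lower in small steps and watch the force.

Emit:
{"op": "send_rows", "data": {"motion": [{"x": 0,"y": 0,"z": 0,"rx": 0,"ry": 0,"rz": 0,"jaw": 8.8},{"x": 0,"y": 0,"z": 0,"rx": 0,"ry": 0,"rz": 0,"jaw": 8.8},{"x": 0,"y": 0,"z": 0,"rx": 0,"ry": 0,"rz": 0,"jaw": 8.8},{"x": 0,"y": 0,"z": 0,"rx": 0,"ry": 0,"rz": 0,"jaw": 8.8},{"x": 0,"y": 0,"z": 0,"rx": 0,"ry": 0,"rz": 0,"jaw": 8.8}]}}

```text
clock: 5.05
tool_pos: [0.48, 0.1317, 0.0727]
eef_rot: [1.0, 0.0, -0.0, 0.0]
contact_force: [0.2, 0.4, -0.1]
opening: 0.83
finger_force: 0.0
```

Emit:
{"op": "send_rows", "data": {"motion": [{"x": 0,"y": 0,"z": 0,"rx": 0,"ry": 0,"rz": 0,"jaw": 8.8},{"x": 0,"y": 0,"z": 0.5,"rx": 0,"ry": 0,"rz": 0,"jaw": 8.8},{"x": 0,"y": 0,"z": 0.5,"rx": 0,"ry": 0,"rz": 0,"jaw": 8.8},{"x": 0,"y": 0,"z": 0.5,"rx": 0,"ry": 0,"rz": 0,"jaw": 8.8},{"x": 0,"y": 0,"z": 0.5,"rx": 0,"ry": 0,"rz": 0,"jaw": 8.8}]}}

```text
clock: 5.55
tool_pos: [0.4799, 0.1317, 0.0522]
eef_rot: [1.0, 0.0, -0.0, 0.0]
contact_force: [-0.2, 0.5, 0.5]
opening: 0.999
finger_force: 0.0
```

```bash
python3 - <<'E'
from h import *
s=snapshot('scene'); st=get_state(); p=st['tool_pos']; print(p,st['opening'],st['contact_force'])
print(proj(s,[p,p+[0,.044,-.011],p+[0,.044,.026]]))
im=s['img'][110:240,230:420,::-1].astype(float); im=255*(im/255)**.55
cv2.imwrite('pics/s1.png',cv2.resize(im.astype(np.uint8),(0,0),fx=4,fy=4,interpolation=cv2.INTER_CUBIC))
E
```

```text
[0.47954626 0.13166316 0.05158786] 1.000126422171962 [ 0.27835858 -0.04942556 -0.35685163]
[[291.24334161 190.58020101]
 [307.20418336 190.10753746]
 [307.48483526 178.96345273]]
```

View pics/s1.png

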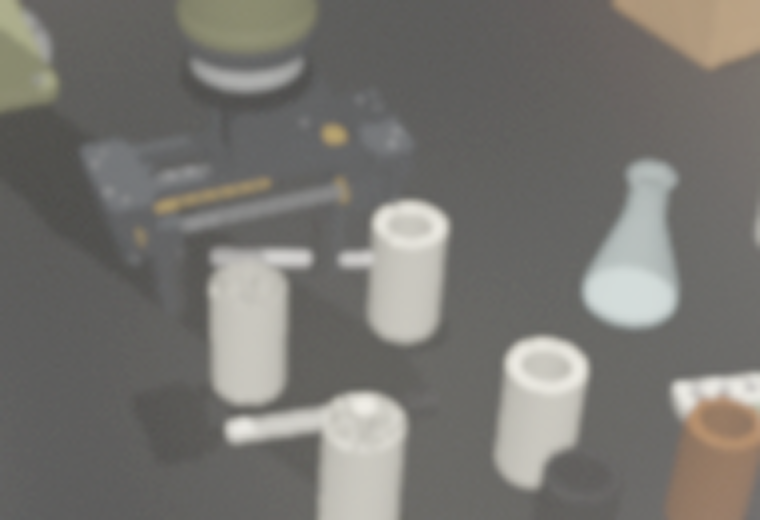

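The scene crop shows the open fingers straddling iB. Their tips are at about (272,188) and (312,178), higher than the reported TCP implies, so the estimate holds. I'll go 2.5 cm lower and grip.

Emit:
{"op": "send_rows", "data": {"motion": [{"x": 0,"y": 0,"z": 0.8,"rx": 0,"ry": 0,"rz": 0,"jaw": 8.8},{"x": 0,"y": 0,"z": 0.8,"rx": 0,"ry": 0,"rz": 0,"jaw": 8.8},{"x": 0,"y": 0,"z": 0.7,"rx": 0,"ry": 0,"rz": 0,"jaw": 8.8},{"x": 0,"y": 0,"z": 0,"rx": 0,"ry": 0,"rz": 0,"jaw": 6.0},{"x": 0,"y": 0,"z": 0,"rx": 0,"ry": 0,"rz": 0,"jaw": 4.0}]}}

```text
clock: 6.1
tool_pos: [0.4799, 0.1317, 0.0295]
eef_rot: [1.0, 0.0, -0.0, 0.0]
contact_force: [-0.1, -0.6, 0.6]
opening: 0.837
finger_force: 0.0
```

Emit:
{"op": "send_rows", "data": {"motion": [{"x": 0,"y": 0,"z": 0,"rx": 0,"ry": 0,"rz": 0,"jaw": 4.0},{"x": 0,"y": 0,"z": 0,"rx": 0,"ry": 0,"rz": 0,"jaw": 4.0},{"x": 0,"y": 0,"z": 0,"rx": 0,"ry": 0,"rz": 0,"jaw": 3.8},{"x": 0,"y": 0,"z": 0,"rx": 0,"ry": 0,"rz": 0,"jaw": 3.8},{"x": 0,"y": 0,"z": 0,"rx": 0,"ry": 0,"rz": 0,"jaw": 3.8}], "grip_force": 25}}

```text
clock: 6.6
tool_pos: [0.4802, 0.1317, 0.03]
eef_rot: [1.0, 0.0, 0.0, 0.0]
contact_force: [-0.3, 0.1, 2.3]
opening: 0.514
finger_force: 25.0
```

Gripped at 45 mm with 25 N. I'll lift and carry it to bucket b2.

Emit:
{"op": "send_rows", "data": {"motion": [{"x": 0,"y": 0,"z": -2,"rx": 0,"ry": 0,"rz": 0,"jaw": 3.8},{"x": 0,"y": 0,"z": -4,"rx": 0,"ry": 0,"rz": 0,"jaw": 3.8},{"x": 0,"y": 0,"z": -4,"rx": 0,"ry": 0,"rz": 0,"jaw": 3.8},{"x": 0,"y": 0,"z": -4,"rx": 0,"ry": 0,"rz": 0,"jaw": 3.8},{"x": 0,"y": 1.5,"z": -1,"rx": 0,"ry": 0,"rz": 0,"jaw": 3.8}]}}

```text
clock: 7.1
tool_pos: [0.4823, 0.1195, 0.1836]
eef_rot: [1.0, 0.002, 0.004, -0.002]
contact_force: [0.7, -0.6, -0.6]
opening: 0.513
finger_force: 25.0
```

Emit:
{"op": "send_rows", "data": {"motion": [{"x": 0.9,"y": 4,"z": 0,"rx": 0,"ry": 0,"rz": 0,"jaw": 3.8},{"x": 0.9,"y": 4,"z": 0,"rx": 0,"ry": 0,"rz": 0,"jaw": 3.8},{"x": 0.9,"y": 4,"z": 0,"rx": 0,"ry": 0,"rz": 0,"jaw": 3.8},{"x": 0.9,"y": 4,"z": 0,"rx": 0,"ry": 0,"rz": 0,"jaw": 3.8},{"x": 0.9,"y": 4,"z": 0,"rx": 0,"ry": 0,"rz": 0,"jaw": 3.8}]}}

```text
clock: 7.6
tool_pos: [0.525, -0.0847, 0.1797]
eef_rot: [1.0, 0.001, -0.0, -0.0]
contact_force: [1.0, -0.0, -1.9]
opening: 0.513
finger_force: 25.0
```

Emit:
{"op": "send_rows", "data": {"motion": [{"x": 0.9,"y": 3.5,"z": 0,"rx": 0,"ry": 0,"rz": 0,"jaw": 3.8},{"x": 0,"y": 1.5,"z": 0,"rx": 0,"ry": 0,"rz": 0,"jaw": 3.8},{"x": 0,"y": 0,"z": 0,"rx": 0,"ry": 0,"rz": 0,"jaw": 3.8},{"x": 0,"y": 0,"z": 0,"rx": 0,"ry": 0,"rz": 0,"jaw": 3.8},{"x": 0,"y": 0,"z": 0,"rx": 0,"ry": 0,"rz": 0,"jaw": 3.8}]}}

```text
clock: 8.1
tool_pos: [0.534, -0.1302, 0.1798]
eef_rot: [1.0, 0.002, -0.0, -0.001]
contact_force: [0.2, 0.1, -1.0]
opening: 0.511
finger_force: 25.0
```

```bash
python3 - <<'E'
from h import *
s=shot('wrist','w4.png'); st=get_state(); p=st['tool_pos']; print(p,st['opening'],st['finger_force'])
for n,P in dict(b1=(.6005,-.2489),b4=(.4247,-.2099),b2=(.5321,-.1415),b3=(.4931,-.3173)).items(): print(n,proj(s,[[*P,.066]]).round(1))
E
```

```text
[ 0.53418658 -0.13045752  0.17980654] 0.5140071325807714 24.99984724447131
b1 [[417.2 125. ]]
b4 [[356.3 300.1]]
b2 [[292.  200.3]]
b3 [[472.2 239.7]]
```

View pics/w4.png

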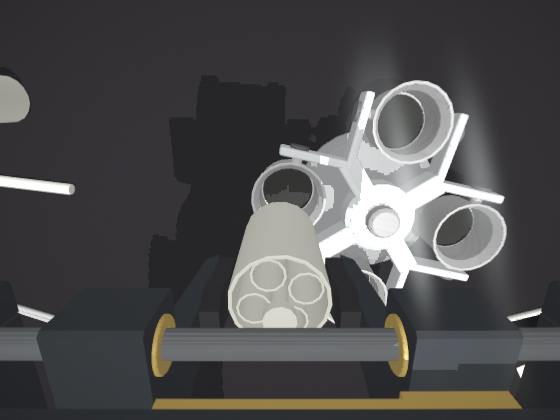

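The wrist view puts the rims at b1 (413,122), b2 (289,197) and b3 (469,237). All are about (-3,-3) px from the prediction, which is +2.5 mm in x and +2.7 mm in y. So b2 is at (0.534,-0.139). I'll go down.

Emit:
{"op": "send_rows", "data": {"motion": [{"x": 0,"y": 0.8,"z": 0,"rx": 0,"ry": 0,"rz": 0,"jaw": 3.8},{"x": 0,"y": 0,"z": 3,"rx": 0,"ry": 0,"rz": 0,"jaw": 3.8},{"x": 0,"y": 0,"z": 3,"rx": 0,"ry": 0,"rz": 0,"jaw": 3.8},{"x": 0,"y": 0,"z": 1.5,"rx": 0,"ry": 0,"rz": 0,"jaw": 3.8},{"x": 0,"y": 0,"z": 0,"rx": 0,"ry": 0,"rz": 0,"jaw": 3.8}]}}

```text
clock: 8.65
tool_pos: [0.5326, -0.1407, 0.1029]
eef_rot: [1.0, 0.001, -0.002, -0.0]
contact_force: [-0.6, 0.7, -1.2]
opening: 0.512
finger_force: 25.0
```

Emit:
{"op": "send_rows", "data": {"motion": [{"x": 0,"y": 0,"z": 1,"rx": 0,"ry": 0,"rz": 0,"jaw": 3.8},{"x": 0,"y": 0,"z": 1,"rx": 0,"ry": 0,"rz": 0,"jaw": 3.8},{"x": 0,"y": 0,"z": 1,"rx": 0,"ry": 0,"rz": 0,"jaw": 3.8},{"x": 0,"y": 0,"z": 0.7,"rx": 0,"ry": 0,"rz": 0,"jaw": 3.8},{"x": 0,"y": 0,"z": 0.7,"rx": 0,"ry": 0,"rz": 0,"jaw": 3.8}]}}

```text
clock: 9.15
tool_pos: [0.5343, -0.1412, 0.0603]
eef_rot: [1.0, 0.0, 0.0, 0.0]
contact_force: [0.6, -0.5, -0.4]
opening: 0.513
finger_force: 25.0
```

Emit:
{"op": "send_rows", "data": {"motion": [{"x": 0,"y": -0.2,"z": 0.3,"rx": 0,"ry": 0,"rz": 0,"jaw": 3.8},{"x": 0,"y": 0,"z": 0.2,"rx": 0,"ry": 0,"rz": 0,"jaw": 3.8},{"x": 0,"y": 0,"z": 0,"rx": 0,"ry": 0,"rz": 0,"jaw": 4.6},{"x": 0,"y": 0,"z": 0,"rx": 0,"ry": 0,"rz": 0,"jaw": 5.5},{"x": 0,"y": 0,"z": 0,"rx": 0,"ry": 0,"rz": 0,"jaw": 7.5}]}}

```text
clock: 9.65
tool_pos: [0.5347, -0.1393, 0.0562]
eef_rot: [1.0, 0.0, 0.0, 0.0]
contact_force: [-0.4, 0.5, 0.3]
opening: 0.681
finger_force: 0.0
```

Emit:
{"op": "send_rows", "data": {"motion": [{"x": 0,"y": 0,"z": 0,"rx": 0,"ry": 0,"rz": 0,"jaw": 8.8},{"x": 0,"y": 0,"z": 0,"rx": 0,"ry": 0,"rz": 0,"jaw": 8.8},{"x": 0,"y": 0,"z": 0,"rx": 0,"ry": 0,"rz": 0,"jaw": 8.8},{"x": 0,"y": 0,"z": -4,"rx": 0,"ry": 0,"rz": 0,"jaw": 8.8},{"x": 0,"y": 0,"z": -4,"rx": 0,"ry": 0,"rz": 0,"jaw": 8.8}]}}

```text
clock: 10.15
tool_pos: [0.5332, -0.1389, 0.1358]
eef_rot: [1.0, 0.0, -0.002, -0.0]
contact_force: [0.5, -0.7, 0.2]
opening: 0.998
finger_force: 0.0
```

Emit:
{"op": "send_rows", "data": {"motion": [{"x": 0,"y": 0,"z": -4.5,"rx": 0,"ry": 0,"rz": 0,"jaw": 8.8},{"x": 1.1,"y": -3.6,"z": 0,"rx": 0,"ry": 0,"rz": 0,"jaw": 8.8},{"x": 1.1,"y": -3.6,"z": 0,"rx": 0,"ry": 0,"rz": 0,"jaw": 8.8},{"x": 1.1,"y": -3.6,"z": 0,"rx": 0,"ry": 0,"rz": 0,"jaw": 8.8},{"x": 1.1,"y": -3.6,"z": 0,"rx": 0,"ry": 0,"rz": 0,"jaw": 8.8}]}}

```text
clock: 10.65
tool_pos: [0.5784, 0.0062, 0.1811]
eef_rot: [1.0, 0.0, 0.0, 0.0]
contact_force: [0.2, -0.1, 0.0]
opening: 1.0
finger_force: 0.0
```

Emit:
{"op": "send_rows", "data": {"motion": [{"x": 1.1,"y": -3.6,"z": 0,"rx": 0,"ry": 0,"rz": 0,"jaw": 8.8},{"x": 1.1,"y": -3.6,"z": 0,"rx": 0,"ry": 0,"rz": 0,"jaw": 8.8},{"x": 1.1,"y": -3.6,"z": 0,"rx": 0,"ry": 0,"rz": 0,"jaw": 8.8},{"x": 1.1,"y": -3.6,"z": 0,"rx": 0,"ry": 0,"rz": 0,"jaw": 8.8},{"x": 0,"y": 0,"z": 0,"rx": 0,"ry": 0,"rz": 0,"jaw": 8.8}]}}

```text
clock: 11.15
tool_pos: [0.6222, 0.1575, 0.1805]
eef_rot: [1.0, 0.005, 0.0, -0.003]
contact_force: [-0.2, 0.7, 0.5]
opening: 1.0
finger_force: 0.0
```

Emit:
{"op": "send_rows", "data": {"motion": [{"x": 0,"y": 0,"z": 2,"rx": 0,"ry": 0,"rz": 0,"jaw": 8.8},{"x": 0,"y": 0,"z": 2,"rx": 0,"ry": 0,"rz": 0,"jaw": 8.8},{"x": 0,"y": 0,"z": 0,"rx": 0,"ry": 0,"rz": 0,"jaw": 8.8},{"x": 0,"y": 0,"z": 0,"rx": 0,"ry": 0,"rz": 0,"jaw": 8.8},{"x": 0,"y": 0,"z": 0,"rx": 0,"ry": 0,"rz": 0,"jaw": 8.8}]}}

```text
clock: 11.65
tool_pos: [0.6228, 0.1487, 0.1419]
eef_rot: [1.0, 0.0, 0.001, -0.0]
contact_force: [-0.1, -0.4, 0.3]
opening: 0.997
finger_force: 0.0
```

```bash
cat >> h.py <<'E'
def find(P,name):
    """silhouette of the off-white adapter near world xy P, rim height .084; returns centre and shift in tool cm"""
    s=shot('wrist',name); st=get_state(); t=st['tool_pos']
    g=cv2.cvtColor(s['img'],cv2.COLOR_RGB2GRAY)
    n,l,stt,c=cv2.connectedComponentsWithStats((g>120).astype(np.uint8))
    u,v=np.round(proj(s,[[*P,.084]])[0]).astype(int)
    ids=l[max(0,v-12):v+12,max(0,u-12):u+12].ravel(); i=np.bincount(ids[ids>0]).argmax()
    x,y,w,h,a=stt[i]; print('pred px',u,v,'box',x,y,w,h,'area',a)
    b=y+h; yl=onz(s,(x,b-w/2),.084)[1]; yr=onz(s,(x+w,b-w/2),.084)[1]; xm=onz(s,(x+w/2,b),.084)[0]+.023
    C=np.array([xm,(yl+yr)/2]); print('width mm',(yl-yr)*1e3,'centre',C.round(4),'tool',t.round(4),'move cm x',round(100*(C[0]-t[0]),2),'y',round(-100*(C[1]-t[1]),2))
E
python3 -c "
from h import *
find((.6225,.1515),'w5.png')"
```

```text
pred px 276 219 box 246 171 60 77 area 3552
width mm 45.89213784293053 centre [0.621  0.1517] tool [0.6229 0.1488 0.142 ] move cm x -0.19 y -0.28
```

Emit:
{"op": "send_rows", "data": {"motion": [{"x": -0.2,"y": -0.3,"z": 1,"rx": 0,"ry": 0,"rz": 0,"jaw": 8.8},{"x": 0,"y": 0,"z": 3,"rx": 0,"ry": 0,"rz": 0,"jaw": 8.8},{"x": 0,"y": 0,"z": 3.5,"rx": 0,"ry": 0,"rz": 0,"jaw": 8.8},{"x": 0,"y": 0,"z": 2.5,"rx": 0,"ry": 0,"rz": 0,"jaw": 8.8},{"x": 0,"y": 0,"z": 1.2,"rx": 0,"ry": 0,"rz": 0,"jaw": 8.8}]}}

```text
clock: 12.2
tool_pos: [0.6182, 0.1518, 0.0263]
eef_rot: [1.0, 0.001, -0.002, 0.0]
contact_force: [0.5, -0.5, 0.5]
opening: 0.998
finger_force: 0.0
```

Emit:
{"op": "send_rows", "data": {"motion": [{"x": 0,"y": 0,"z": 0,"rx": 0,"ry": 0,"rz": 0,"jaw": 6},{"x": 0,"y": 0,"z": 0,"rx": 0,"ry": 0,"rz": 0,"jaw": 3.8},{"x": 0,"y": 0,"z": 0,"rx": 0,"ry": 0,"rz": 0,"jaw": 3.8},{"x": 0,"y": 0,"z": 0,"rx": 0,"ry": 0,"rz": 0,"jaw": 3.8},{"x": 0,"y": 0,"z": 0,"rx": 0,"ry": 0,"rz": 0,"jaw": 3.8}]}}

```text
clock: 12.7
tool_pos: [0.6207, 0.152, 0.0298]
eef_rot: [1.0, 0.0, 0.001, -0.0]
contact_force: [-0.1, 0.0, 0.3]
opening: 0.568
finger_force: 0.0
```

Emit:
{"op": "send_rows", "data": {"motion": [{"x": 0,"y": 0,"z": 0,"rx": 0,"ry": 0,"rz": 0,"jaw": 3.8},{"x": 0,"y": 0,"z": 0,"rx": 0,"ry": 0,"rz": 0,"jaw": 3.8},{"x": 0,"y": 0,"z": 0,"rx": 0,"ry": 0,"rz": 0,"jaw": 3.8},{"x": 0,"y": 0,"z": 0,"rx": 0,"ry": 0,"rz": 0,"jaw": 3.8},{"x": 0,"y": 0,"z": 0,"rx": 0,"ry": 0,"rz": 0,"jaw": 3.8}]}}

```text
clock: 13.2
tool_pos: [0.6206, 0.1519, 0.0295]
eef_rot: [1.0, 0.0, 0.001, -0.0]
contact_force: [-0.7, 0.4, 6.1]
opening: 0.515
finger_force: 25.0
```

Emit:
{"op": "send_rows", "data": {"motion": [{"x": 0,"y": 0,"z": -2,"rx": 0,"ry": 0,"rz": 0,"jaw": 3.8},{"x": 0,"y": 0,"z": -4,"rx": 0,"ry": 0,"rz": 0,"jaw": 3.8},{"x": 0,"y": 0,"z": -4,"rx": 0,"ry": 0,"rz": 0,"jaw": 3.8},{"x": 0,"y": 0,"z": -4,"rx": 0,"ry": 0,"rz": 0,"jaw": 3.8},{"x": 0,"y": 0,"z": -2,"rx": 0,"ry": 0,"rz": 0,"jaw": 3.8}]}}

```text
clock: 13.7
tool_pos: [0.6214, 0.1523, 0.1921]
eef_rot: [1.0, 0.0, 0.002, -0.001]
contact_force: [-0.4, 0.3, -1.3]
opening: 0.517
finger_force: 25.0
```

Emit:
{"op": "send_rows", "data": {"motion": [{"x": -1,"y": 2,"z": 0,"rx": 0,"ry": 0,"rz": 0,"jaw": 3.8},{"x": -1.1,"y": 4,"z": 0,"rx": 0,"ry": 0,"rz": 0,"jaw": 3.8},{"x": -1.1,"y": 4,"z": 0,"rx": 0,"ry": 0,"rz": 0,"jaw": 3.8},{"x": -1.1,"y": 4,"z": 0,"rx": 0,"ry": 0,"rz": 0,"jaw": 3.8},{"x": -1.1,"y": 4,"z": 0,"rx": 0,"ry": 0,"rz": 0,"jaw": 3.8}]}}

```text
clock: 14.2
tool_pos: [0.5652, -0.0296, 0.1885]
eef_rot: [1.0, 0.001, -0.0, 0.0]
contact_force: [-0.1, -0.4, -2.1]
opening: 0.512
finger_force: 25.0
```

Emit:
{"op": "send_rows", "data": {"motion": [{"x": -1,"y": 4,"z": 0,"rx": 0,"ry": 0,"rz": 0,"jaw": 3.8},{"x": -1,"y": 4,"z": 0,"rx": 0,"ry": 0,"rz": 0,"jaw": 3.8},{"x": -1,"y": 4,"z": 0,"rx": 0,"ry": 0,"rz": 0,"jaw": 3.8},{"x": -1,"y": 4,"z": 0,"rx": 0,"ry": 0,"rz": 0,"jaw": 3.8},{"x": -1,"y": 4,"z": 0,"rx": 0,"ry": 0,"rz": 0,"jaw": 3.8}]}}

```text
clock: 14.7
tool_pos: [0.5154, -0.2296, 0.1885]
eef_rot: [1.0, 0.0, -0.0, -0.0]
contact_force: [0.2, 0.1, -1.9]
opening: 0.515
finger_force: 25.0
```

Emit:
{"op": "send_rows", "data": {"motion": [{"x": -1,"y": 4,"z": 0,"rx": 0,"ry": 0,"rz": 0,"jaw": 3.8},{"x": -1,"y": 3,"z": 0,"rx": 0,"ry": 0,"rz": 0,"jaw": 3.8},{"x": 0,"y": 1.6,"z": 0,"rx": 0,"ry": 0,"rz": 0,"jaw": 3.8},{"x": 0,"y": 0,"z": 0,"rx": 0,"ry": 0,"rz": 0,"jaw": 3.8},{"x": 0,"y": 0,"z": 0,"rx": 0,"ry": 0,"rz": 0,"jaw": 3.8}]}}

```text
clock: 15.2
tool_pos: [0.4974, -0.312, 0.1885]
eef_rot: [1.0, 0.001, 0.0, -0.001]
contact_force: [-0.3, 0.8, -0.6]
opening: 0.51
finger_force: 25.0
```

```bash
python3 - <<'E'
from h import *
s=shot('wrist','w6.png'); st=get_state(); p=st['tool_pos']; print(p,st['opening'],st['finger_force'])
for n,P in dict(b1=(.603,-.246),b4=(.427,-.207),b2=(.5346,-.1388),b3=(.4955,-.3146)).items(): print(n,proj(s,[[*P,.066]]).round(1))
E
```

```text
[ 0.497668   -0.31131559  0.18861243] 0.5137152944689499 24.99866423662752
b1 [[203.2  76.5]]
b4 [[177.4 261.9]]
b2 [[ 92.3 156.5]]
b3 [[282.7 197.8]]
```

View pics/w6.png

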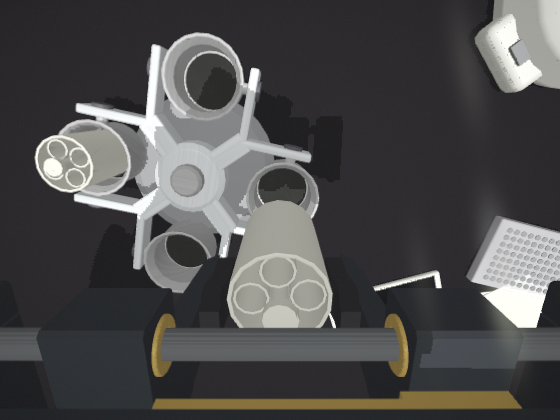

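The insert stands in b2. b3's rim is at (282,198) as predicted, so I'll go down there.

Emit:
{"op": "send_rows", "data": {"motion": [{"x": -0.2,"y": 0.3,"z": 1,"rx": 0,"ry": 0,"rz": 0,"jaw": 3.8},{"x": 0,"y": 0,"z": 3,"rx": 0,"ry": 0,"rz": 0,"jaw": 3.8},{"x": 0,"y": 0,"z": 3,"rx": 0,"ry": 0,"rz": 0,"jaw": 3.8},{"x": 0,"y": 0,"z": 1.5,"rx": 0,"ry": 0,"rz": 0,"jaw": 3.8},{"x": 0,"y": 0,"z": 0,"rx": 0,"ry": 0,"rz": 0,"jaw": 3.8}]}}

```text
clock: 15.75
tool_pos: [0.493, -0.3147, 0.1011]
eef_rot: [1.0, 0.002, -0.002, -0.002]
contact_force: [0.2, 0.3, -1.1]
opening: 0.516
finger_force: 25.0
```

Emit:
{"op": "send_rows", "data": {"motion": [{"x": 0,"y": 0,"z": 1,"rx": 0,"ry": 0,"rz": 0,"jaw": 3.8},{"x": 0,"y": 0,"z": 1,"rx": 0,"ry": 0,"rz": 0,"jaw": 3.8},{"x": 0,"y": 0,"z": 1,"rx": 0,"ry": 0,"rz": 0,"jaw": 3.8},{"x": 0,"y": 0,"z": 0.7,"rx": 0,"ry": 0,"rz": 0,"jaw": 3.8},{"x": 0,"y": 0,"z": 0.5,"rx": 0,"ry": 0,"rz": 0,"jaw": 3.8}]}}

```text
clock: 16.25
tool_pos: [0.4942, -0.3171, 0.0612]
eef_rot: [1.0, 0.0, -0.0, -0.0]
contact_force: [-0.1, 0.5, -0.7]
opening: 0.515
finger_force: 25.0
```

Emit:
{"op": "send_rows", "data": {"motion": [{"x": 0.1,"y": -0.2,"z": 0.3,"rx": 0,"ry": 0,"rz": 0,"jaw": 3.8},{"x": 0,"y": 0,"z": 0.3,"rx": 0,"ry": 0,"rz": 0,"jaw": 3.8},{"x": 0,"y": 0,"z": 0,"rx": 0,"ry": 0,"rz": 0,"jaw": 4.6},{"x": 0,"y": 0,"z": 0,"rx": 0,"ry": 0,"rz": 0,"jaw": 5.5},{"x": 0,"y": 0,"z": 0,"rx": 0,"ry": 0,"rz": 0,"jaw": 7.5}]}}

```text
clock: 16.75
tool_pos: [0.4957, -0.3155, 0.0562]
eef_rot: [1.0, 0.0, 0.0, 0.0]
contact_force: [-0.4, 0.3, -0.2]
opening: 0.678
finger_force: 0.0
```

Emit:
{"op": "send_rows", "data": {"motion": [{"x": 0,"y": 0,"z": 0,"rx": 0,"ry": 0,"rz": 0,"jaw": 8.8},{"x": 0,"y": 0,"z": 0,"rx": 0,"ry": 0,"rz": 0,"jaw": 8.8},{"x": 0,"y": 0,"z": -4,"rx": 0,"ry": 0,"rz": 0,"jaw": 8.8},{"x": 0,"y": 0,"z": -4,"rx": 0,"ry": 0,"rz": 0,"jaw": 8.8},{"x": 0,"y": 0,"z": -4,"rx": 0,"ry": 0,"rz": 0,"jaw": 8.8}]}}

```text
clock: 17.25
tool_pos: [0.4951, -0.3151, 0.1771]
eef_rot: [1.0, 0.0, -0.0, -0.0]
contact_force: [0.2, 0.6, -0.3]
opening: 1.002
finger_force: 0.0
```

Emit:
{"op": "send_rows", "data": {"motion": [{"x": 0.8,"y": -3,"z": 0,"rx": 0,"ry": 0,"rz": 0,"jaw": 8.8},{"x": 0.8,"y": -4.2,"z": 0,"rx": 0,"ry": 0,"rz": 0,"jaw": 8.8},{"x": 0.8,"y": -4.2,"z": 0,"rx": 0,"ry": 0,"rz": 0,"jaw": 8.8},{"x": 0.8,"y": -4.2,"z": 0,"rx": 0,"ry": 0,"rz": 0,"jaw": 8.8},{"x": 0.8,"y": -4.2,"z": 0,"rx": 0,"ry": 0,"rz": 0,"jaw": 8.8}]}}

```text
clock: 17.75
tool_pos: [0.5354, -0.1156, 0.1761]
eef_rot: [1.0, 0.0, 0.0, 0.0]
contact_force: [1.2, -0.1, -0.3]
opening: 0.995
finger_force: 0.0
```

Emit:
{"op": "send_rows", "data": {"motion": [{"x": 0.8,"y": -4.2,"z": 0,"rx": 0,"ry": 0,"rz": 0,"jaw": 8.8},{"x": 0.8,"y": -4.2,"z": 0,"rx": 0,"ry": 0,"rz": 0,"jaw": 8.8},{"x": 0.8,"y": -4.2,"z": 0,"rx": 0,"ry": 0,"rz": 0,"jaw": 8.8},{"x": 0.8,"y": -4.2,"z": 0,"rx": 0,"ry": 0,"rz": 0,"jaw": 8.8},{"x": 0.8,"y": -4.2,"z": 0,"rx": 0,"ry": 0,"rz": 0,"jaw": 8.8}]}}

```text
clock: 18.25
tool_pos: [0.5752, 0.0946, 0.176]
eef_rot: [1.0, 0.0, 0.0, 0.0]
contact_force: [1.3, -0.1, 0.3]
opening: 0.996
finger_force: 0.0
```

Emit:
{"op": "send_rows", "data": {"motion": [{"x": 0.8,"y": -4.2,"z": 0,"rx": 0,"ry": 0,"rz": 0,"jaw": 8.8},{"x": 0.8,"y": -4.2,"z": 0,"rx": 0,"ry": 0,"rz": 0,"jaw": 8.8},{"x": 0.8,"y": -4.2,"z": 0,"rx": 0,"ry": 0,"rz": 0,"jaw": 8.8},{"x": 0.8,"y": -3.5,"z": 0,"rx": 0,"ry": 0,"rz": 0,"jaw": 8.8},{"x": 0.5,"y": -1.8,"z": 0,"rx": 0,"ry": 0,"rz": 0,"jaw": 8.8}]}}

```text
clock: 18.75
tool_pos: [0.6112, 0.2771, 0.1757]
eef_rot: [1.0, 0.003, -0.0, -0.001]
contact_force: [0.7, 0.2, -0.7]
opening: 1.001
finger_force: 0.0
```

Emit:
{"op": "send_rows", "data": {"motion": [{"x": 0,"y": 0,"z": 2,"rx": 0,"ry": 0,"rz": 0,"jaw": 8.8},{"x": 0,"y": 0,"z": 1.5,"rx": 0,"ry": 0,"rz": 0,"jaw": 8.8},{"x": 0,"y": 0,"z": 0,"rx": 0,"ry": 0,"rz": 0,"jaw": 8.8},{"x": 0,"y": 0,"z": 0,"rx": 0,"ry": 0,"rz": 0,"jaw": 8.8},{"x": 0,"y": 0,"z": 0,"rx": 0,"ry": 0,"rz": 0,"jaw": 8.8}]}}

```text
clock: 19.25
tool_pos: [0.6126, 0.2713, 0.1416]
eef_rot: [1.0, -0.0, 0.001, -0.0]
contact_force: [0.1, 0.2, 0.4]
opening: 1.002
finger_force: 0.0
```

```bash
python3 -c "
from h import *
find((.612,.2733),'w7.png'); print(get_state()['q'].round(2))"
```

```text
pred px 277 219 box 248 170 60 77 area 3510
width mm 45.78468806190969 centre [0.6117 0.2728] tool [0.6126 0.2715 0.1417] move cm x -0.09 y -0.13
[-0.5   0.83  0.02  1.49 -0.02  0.83 -2.04]
```

Emit:
{"op": "send_rows", "data": {"motion": [{"x": -0.1,"y": -0.1,"z": 1,"rx": 0,"ry": 0,"rz": 0,"jaw": 8.8},{"x": 0,"y": 0,"z": 3,"rx": 0,"ry": 0,"rz": 0,"jaw": 8.8},{"x": 0,"y": 0,"z": 3.5,"rx": 0,"ry": 0,"rz": 0,"jaw": 8.8},{"x": 0,"y": 0,"z": 2.5,"rx": 0,"ry": 0,"rz": 0,"jaw": 8.8},{"x": 0,"y": 0,"z": 1.2,"rx": 0,"ry": 0,"rz": 0,"jaw": 8.8}]}}

```text
clock: 19.8
tool_pos: [0.6091, 0.2722, 0.026]
eef_rot: [1.0, 0.0, -0.002, 0.001]
contact_force: [0.0, 0.8, 0.2]
opening: 1.0
finger_force: 0.0
```

Emit:
{"op": "send_rows", "data": {"motion": [{"x": 0,"y": 0,"z": 0,"rx": 0,"ry": 0,"rz": 0,"jaw": 6},{"x": 0,"y": 0,"z": 0,"rx": 0,"ry": 0,"rz": 0,"jaw": 3.8},{"x": 0,"y": 0,"z": 0,"rx": 0,"ry": 0,"rz": 0,"jaw": 3.8},{"x": 0,"y": 0,"z": 0,"rx": 0,"ry": 0,"rz": 0,"jaw": 3.8},{"x": 0,"y": 0,"z": 0,"rx": 0,"ry": 0,"rz": 0,"jaw": 3.8}]}}

```text
clock: 20.3
tool_pos: [0.6116, 0.2732, 0.0298]
eef_rot: [1.0, 0.0, 0.001, -0.0]
contact_force: [-0.5, 1.0, -0.6]
opening: 0.571
finger_force: 0.0
```

Emit:
{"op": "send_rows", "data": {"motion": [{"x": 0,"y": 0,"z": 0,"rx": 0,"ry": 0,"rz": 0,"jaw": 3.8},{"x": 0,"y": 0,"z": 0,"rx": 0,"ry": 0,"rz": 0,"jaw": 3.8},{"x": 0,"y": 0,"z": 0,"rx": 0,"ry": 0,"rz": 0,"jaw": 3.8},{"x": 0,"y": 0,"z": 0,"rx": 0,"ry": 0,"rz": 0,"jaw": 3.8},{"x": 0,"y": 0,"z": 0,"rx": 0,"ry": 0,"rz": 0,"jaw": 3.8}]}}

```text
clock: 20.8
tool_pos: [0.6114, 0.273, 0.0296]
eef_rot: [1.0, 0.0, 0.001, -0.0]
contact_force: [-1.3, -1.1, 5.8]
opening: 0.521
finger_force: 25.0
```

Emit:
{"op": "send_rows", "data": {"motion": [{"x": 0,"y": 0,"z": -2,"rx": 0,"ry": 0,"rz": 0,"jaw": 3.8},{"x": 0,"y": 0,"z": -4,"rx": 0,"ry": 0,"rz": 0,"jaw": 3.8},{"x": 0,"y": 0,"z": -4,"rx": 0,"ry": 0,"rz": 0,"jaw": 3.8},{"x": 0,"y": 0,"z": -4,"rx": 0,"ry": 0,"rz": 0,"jaw": 3.8},{"x": 0,"y": 0,"z": -2,"rx": 0,"ry": 0,"rz": 0,"jaw": 3.8}]}}

```text
clock: 21.3
tool_pos: [0.6125, 0.2735, 0.1924]
eef_rot: [1.0, 0.0, 0.002, -0.001]
contact_force: [0.1, 0.6, -1.1]
opening: 0.512
finger_force: 25.0
```

Emit:
{"op": "send_rows", "data": {"motion": [{"x": 0,"y": 2,"z": 0,"rx": 0,"ry": 0,"rz": 0,"jaw": 3.8},{"x": 0,"y": 4,"z": 0,"rx": 0,"ry": 0,"rz": 0,"jaw": 3.8},{"x": 0,"y": 4,"z": 0,"rx": 0,"ry": 0,"rz": 0,"jaw": 3.8},{"x": 0,"y": 4,"z": 0,"rx": 0,"ry": 0,"rz": 0,"jaw": 3.8},{"x": 0,"y": 4,"z": 0,"rx": 0,"ry": 0,"rz": 0,"jaw": 3.8}]}}

```text
clock: 21.8
tool_pos: [0.6091, 0.0889, 0.1866]
eef_rot: [1.0, -0.0, -0.002, 0.001]
contact_force: [0.5, -0.1, -1.4]
opening: 0.516
finger_force: 25.0
```

Emit:
{"op": "send_rows", "data": {"motion": [{"x": -0.2,"y": 4,"z": 0,"rx": 0,"ry": 0,"rz": 0,"jaw": 3.8},{"x": -0.2,"y": 4,"z": 0,"rx": 0,"ry": 0,"rz": 0,"jaw": 3.8},{"x": -0.2,"y": 4,"z": 0,"rx": 0,"ry": 0,"rz": 0,"jaw": 3.8},{"x": -0.2,"y": 4,"z": 0,"rx": 0,"ry": 0,"rz": 0,"jaw": 3.8},{"x": 0,"y": 4,"z": 0,"rx": 0,"ry": 0,"rz": 0,"jaw": 3.8}]}}

```text
clock: 22.3
tool_pos: [0.6003, -0.1104, 0.1866]
eef_rot: [1.0, -0.0, -0.002, 0.0]
contact_force: [0.2, -0.5, -1.2]
opening: 0.516
finger_force: 25.0
```

Emit:
{"op": "send_rows", "data": {"motion": [{"x": 0,"y": 4,"z": 0,"rx": 0,"ry": 0,"rz": 0,"jaw": 3.8},{"x": 0,"y": 4,"z": 0,"rx": 0,"ry": 0,"rz": 0,"jaw": 3.8},{"x": 0,"y": 4,"z": 0,"rx": 0,"ry": 0,"rz": 0,"jaw": 3.8},{"x": 0,"y": 2,"z": 0,"rx": 0,"ry": 0,"rz": 0,"jaw": 3.8},{"x": 0,"y": 0,"z": 0,"rx": 0,"ry": 0,"rz": 0,"jaw": 3.8}]}}

```text
clock: 22.8
tool_pos: [0.5994, -0.2536, 0.1864]
eef_rot: [1.0, -0.004, -0.002, 0.001]
contact_force: [-0.5, -0.3, -2.1]
opening: 0.515
finger_force: 25.0
```

```bash
python3 -c "
from h import *
st=get_state();print(st['tool_pos'],st['opening'],st['finger_force'])"
```

```text
[ 0.59942656 -0.25360994  0.18636411] 0.5153199978025955 24.999612644605804
```

Emit:
{"op": "send_rows", "data": {"motion": [{"x": 0,"y": 0,"z": 1,"rx": 0,"ry": 0,"rz": 0,"jaw": 3.8},{"x": 0,"y": 0,"z": 3,"rx": 0,"ry": 0,"rz": 0,"jaw": 3.8},{"x": 0,"y": 0,"z": 3,"rx": 0,"ry": 0,"rz": 0,"jaw": 3.8},{"x": 0,"y": 0,"z": 0.5,"rx": 0,"ry": 0,"rz": 0,"jaw": 3.8},{"x": 0,"y": 0,"z": 0,"rx": 0,"ry": 0,"rz": 0,"jaw": 3.8}]}}

```text
clock: 23.3
tool_pos: [0.6024, -0.2449, 0.1123]
eef_rot: [1.0, 0.002, -0.002, -0.001]
contact_force: [0.3, -0.1, -0.4]
opening: 0.514
finger_force: 25.0
```

```bash
python3 - <<'E'
from h import *
s=shot('wrist','w8.png'); st=get_state(); p=st['tool_pos']; print(p,st['opening'],st['finger_force'])
for n,P in dict(b1=(.603,-.246)).items(): print(n,proj(s,[[*P,.066]]).round(1))
E
```

```text
[ 0.60357163 -0.24585727  0.11380191] 0.5148201547157942 24.99991990684066
b1 [[281.5 222.4]]
```

View pics/w8.png

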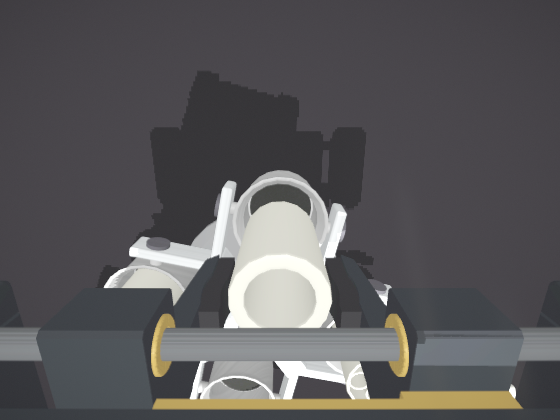

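b1's rim is centred at column 281, right under the sleeve. I'll lower it.

Emit:
{"op": "send_rows", "data": {"motion": [{"x": 0,"y": 0,"z": 1.5,"rx": 0,"ry": 0,"rz": 0,"jaw": 3.8},{"x": 0,"y": 0,"z": 1.5,"rx": 0,"ry": 0,"rz": 0,"jaw": 3.8},{"x": 0,"y": 0,"z": 1.2,"rx": 0,"ry": 0,"rz": 0,"jaw": 3.8},{"x": 0,"y": 0,"z": 1,"rx": 0,"ry": 0,"rz": 0,"jaw": 3.8},{"x": 0,"y": 0,"z": 0.4,"rx": 0,"ry": 0,"rz": 0,"jaw": 3.8}]}}

```text
clock: 23.85
tool_pos: [0.6025, -0.2468, 0.0562]
eef_rot: [1.0, 0.0, -0.001, -0.0]
contact_force: [-0.0, -0.1, -1.2]
opening: 0.514
finger_force: 25.0
```

Emit:
{"op": "send_rows", "data": {"motion": [{"x": 0,"y": 0,"z": 0.2,"rx": 0,"ry": 0,"rz": 0,"jaw": 3.8},{"x": 0,"y": 0,"z": 0,"rx": 0,"ry": 0,"rz": 0,"jaw": 3.8},{"x": 0,"y": 0,"z": 0,"rx": 0,"ry": 0,"rz": 0,"jaw": 4.6},{"x": 0,"y": 0,"z": 0,"rx": 0,"ry": 0,"rz": 0,"jaw": 5.5},{"x": 0,"y": 0,"z": 0,"rx": 0,"ry": 0,"rz": 0,"jaw": 7.5}]}}

```text
clock: 24.35
tool_pos: [0.6038, -0.2473, 0.0564]
eef_rot: [1.0, 0.0, 0.001, 0.0]
contact_force: [-0.6, -0.2, -0.4]
opening: 0.681
finger_force: 0.0
```

Emit:
{"op": "send_rows", "data": {"motion": [{"x": 0,"y": 0,"z": 0,"rx": 0,"ry": 0,"rz": 0,"jaw": 8.8},{"x": 0,"y": 0,"z": 0,"rx": 0,"ry": 0,"rz": 0,"jaw": 8.8},{"x": 0,"y": 0,"z": -4,"rx": 0,"ry": 0,"rz": 0,"jaw": 8.8},{"x": 0,"y": 0,"z": -4,"rx": 0,"ry": 0,"rz": 0,"jaw": 8.8},{"x": 0,"y": 0,"z": -4,"rx": 0,"ry": 0,"rz": 0,"jaw": 8.8}]}}

```text
clock: 24.85
tool_pos: [0.6031, -0.247, 0.1771]
eef_rot: [1.0, 0.0, -0.0, -0.0]
contact_force: [1.8, 0.8, 0.5]
opening: 0.998
finger_force: 0.0
```

Emit:
{"op": "send_rows", "data": {"motion": [{"x": -1.1,"y": -3,"z": 0,"rx": 0,"ry": 0,"rz": 0,"jaw": 8.8},{"x": -1.1,"y": -4,"z": 0,"rx": 0,"ry": 0,"rz": 0,"jaw": 8.8},{"x": -1.1,"y": -4,"z": 0,"rx": 0,"ry": 0,"rz": 0,"jaw": 8.8},{"x": -1.1,"y": -4,"z": 0,"rx": 0,"ry": 0,"rz": 0,"jaw": 8.8},{"x": -1.1,"y": -4,"z": 0,"rx": 0,"ry": 0,"rz": 0,"jaw": 8.8}]}}

```text
clock: 25.35
tool_pos: [0.5477, -0.0557, 0.1761]
eef_rot: [1.0, 0.0, 0.0, -0.0]
contact_force: [-0.1, 0.5, 0.5]
opening: 1.001
finger_force: 0.0
```

Emit:
{"op": "send_rows", "data": {"motion": [{"x": -1.1,"y": -4,"z": 0,"rx": 0,"ry": 0,"rz": 0,"jaw": 8.8},{"x": -1.1,"y": -4,"z": 0,"rx": 0,"ry": 0,"rz": 0,"jaw": 8.8},{"x": -1.1,"y": -4,"z": 0,"rx": 0,"ry": 0,"rz": 0,"jaw": 8.8},{"x": -1.1,"y": -4,"z": 0,"rx": 0,"ry": 0,"rz": 0,"jaw": 8.8},{"x": -1.1,"y": -4,"z": 0,"rx": 0,"ry": 0,"rz": 0,"jaw": 8.8}]}}

```text
clock: 25.85
tool_pos: [0.4926, 0.1444, 0.1761]
eef_rot: [1.0, 0.0, 0.0, -0.0]
contact_force: [0.6, 0.2, 0.1]
opening: 0.995
finger_force: 0.0
```

Emit:
{"op": "send_rows", "data": {"motion": [{"x": -1.1,"y": -4,"z": 0,"rx": 0,"ry": 0,"rz": 0,"jaw": 8.8},{"x": -1.1,"y": -4,"z": 0,"rx": 0,"ry": 0,"rz": 0,"jaw": 8.8},{"x": -1.1,"y": -2.8,"z": 0,"rx": 0,"ry": 0,"rz": 0,"jaw": 8.8},{"x": 0,"y": 0,"z": 1.5,"rx": 0,"ry": 0,"rz": 0,"jaw": 8.8},{"x": 0,"y": 0,"z": 2,"rx": 0,"ry": 0,"rz": 0,"jaw": 8.8}]}}

```text
clock: 26.35
tool_pos: [0.4602, 0.253, 0.1413]
eef_rot: [1.0, 0.002, 0.001, -0.001]
contact_force: [0.4, -0.3, -0.5]
opening: 1.001
finger_force: 0.0
```

Emit:
{"op": "send_rows", "data": {"motion": [{"x": 0,"y": 0,"z": 0,"rx": 0,"ry": 0,"rz": 0,"jaw": 8.8},{"x": 0,"y": 0,"z": 0,"rx": 0,"ry": 0,"rz": 0,"jaw": 8.8},{"x": 0,"y": 0,"z": 0,"rx": 0,"ry": 0,"rz": 0,"jaw": 8.8},{"x": 0,"y": 0,"z": 0,"rx": 0,"ry": 0,"rz": 0,"jaw": 8.8},{"x": 0,"y": 0,"z": 0,"rx": 0,"ry": 0,"rz": 0,"jaw": 8.8}]}}

```text
clock: 26.85
tool_pos: [0.4604, 0.2508, 0.1414]
eef_rot: [1.0, 0.0, 0.001, -0.0]
contact_force: [-0.2, -0.2, -0.7]
opening: 1.0
finger_force: 0.0
```

```bash
python3 -c "
from h import *
find((.457,.2516),'w9.png'); print(get_state()['q'].round(2))"
```

```text
pred px 279 223 box 250 173 59 76 area 3506
width mm 45.10341608311605 centre [0.4579 0.2511] tool [0.4603 0.2508 0.1413] move cm x -0.24 y -0.03
[-0.61  0.66  0.04  1.95 -0.04  0.53 -2.11]
```

Emit:
{"op": "send_rows", "data": {"motion": [{"x": -0.2,"y": 0,"z": 1,"rx": 0,"ry": 0,"rz": 0,"jaw": 8.8},{"x": 0,"y": 0,"z": 3,"rx": 0,"ry": 0,"rz": 0,"jaw": 8.8},{"x": 0,"y": 0,"z": 3.5,"rx": 0,"ry": 0,"rz": 0,"jaw": 8.8},{"x": 0,"y": 0,"z": 2.5,"rx": 0,"ry": 0,"rz": 0,"jaw": 8.8},{"x": 0,"y": 0,"z": 1.2,"rx": 0,"ry": 0,"rz": 0,"jaw": 8.8}]}}

```text
clock: 27.4
tool_pos: [0.4564, 0.2501, 0.0263]
eef_rot: [1.0, 0.001, -0.002, 0.001]
contact_force: [0.4, -0.4, 0.1]
opening: 0.999
finger_force: 0.0
```

Emit:
{"op": "send_rows", "data": {"motion": [{"x": 0,"y": 0,"z": 0,"rx": 0,"ry": 0,"rz": 0,"jaw": 6},{"x": 0,"y": 0,"z": 0,"rx": 0,"ry": 0,"rz": 0,"jaw": 3.8},{"x": 0,"y": 0,"z": 0,"rx": 0,"ry": 0,"rz": 0,"jaw": 3.8},{"x": 0,"y": 0,"z": 0,"rx": 0,"ry": 0,"rz": 0,"jaw": 3.8},{"x": 0,"y": 0,"z": 0,"rx": 0,"ry": 0,"rz": 0,"jaw": 3.8}]}}

```text
clock: 27.9
tool_pos: [0.4585, 0.251, 0.0296]
eef_rot: [1.0, 0.0, 0.001, -0.0]
contact_force: [0.9, 0.4, -0.3]
opening: 0.569
finger_force: 0.0
```

Emit:
{"op": "send_rows", "data": {"motion": [{"x": 0,"y": 0,"z": 0,"rx": 0,"ry": 0,"rz": 0,"jaw": 3.8},{"x": 0,"y": 0,"z": 0,"rx": 0,"ry": 0,"rz": 0,"jaw": 3.8},{"x": 0,"y": 0,"z": 0,"rx": 0,"ry": 0,"rz": 0,"jaw": 3.8},{"x": 0,"y": 0,"z": 0,"rx": 0,"ry": 0,"rz": 0,"jaw": 3.8},{"x": 0,"y": 0,"z": 0,"rx": 0,"ry": 0,"rz": 0,"jaw": 3.8}]}}

```text
clock: 28.4
tool_pos: [0.4585, 0.2511, 0.0294]
eef_rot: [1.0, 0.0, 0.001, -0.0]
contact_force: [0.4, 0.3, 6.8]
opening: 0.51
finger_force: 25.0
```

Emit:
{"op": "send_rows", "data": {"motion": [{"x": 0,"y": 0,"z": -2,"rx": 0,"ry": 0,"rz": 0,"jaw": 3.8},{"x": 0,"y": 0,"z": -4,"rx": 0,"ry": 0,"rz": 0,"jaw": 3.8},{"x": 0,"y": 0,"z": -4,"rx": 0,"ry": 0,"rz": 0,"jaw": 3.8},{"x": 0,"y": 0,"z": -4,"rx": 0,"ry": 0,"rz": 0,"jaw": 3.8},{"x": 0,"y": 0,"z": -2,"rx": 0,"ry": 0,"rz": 0,"jaw": 3.8}]}}

```text
clock: 28.9
tool_pos: [0.459, 0.2511, 0.1918]
eef_rot: [1.0, 0.0, 0.002, -0.001]
contact_force: [0.1, 0.0, -1.8]
opening: 0.511
finger_force: 25.0
```

Emit:
{"op": "send_rows", "data": {"motion": [{"x": 0,"y": 2,"z": 0,"rx": 0,"ry": 0,"rz": 0,"jaw": 3.8},{"x": -0.3,"y": 4,"z": 0,"rx": 0,"ry": 0,"rz": 0,"jaw": 3.8},{"x": -0.3,"y": 4,"z": 0,"rx": 0,"ry": 0,"rz": 0,"jaw": 3.8},{"x": -0.3,"y": 4,"z": 0,"rx": 0,"ry": 0,"rz": 0,"jaw": 3.8},{"x": -0.3,"y": 4,"z": 0,"rx": 0,"ry": 0,"rz": 0,"jaw": 3.8}]}}

```text
clock: 29.4
tool_pos: [0.4454, 0.0691, 0.1887]
eef_rot: [1.0, 0.001, -0.0, 0.0]
contact_force: [0.4, -0.3, -0.8]
opening: 0.512
finger_force: 25.0
```

Emit:
{"op": "send_rows", "data": {"motion": [{"x": -0.3,"y": 4,"z": 0,"rx": 0,"ry": 0,"rz": 0,"jaw": 3.8},{"x": -0.3,"y": 4,"z": 0,"rx": 0,"ry": 0,"rz": 0,"jaw": 3.8},{"x": -0.3,"y": 4,"z": 0,"rx": 0,"ry": 0,"rz": 0,"jaw": 3.8},{"x": -0.3,"y": 4,"z": 0,"rx": 0,"ry": 0,"rz": 0,"jaw": 3.8},{"x": -0.3,"y": 4,"z": 0,"rx": 0,"ry": 0,"rz": 0,"jaw": 3.8}]}}

```text
clock: 29.9
tool_pos: [0.4305, -0.1308, 0.1886]
eef_rot: [1.0, 0.0, -0.0, -0.0]
contact_force: [0.9, -0.4, -1.0]
opening: 0.513
finger_force: 25.0
```

Emit:
{"op": "send_rows", "data": {"motion": [{"x": -0.3,"y": 4,"z": 0,"rx": 0,"ry": 0,"rz": 0,"jaw": 3.8},{"x": 0,"y": 2.5,"z": 0,"rx": 0,"ry": 0,"rz": 0,"jaw": 3.8},{"x": 0,"y": 1,"z": 0,"rx": 0,"ry": 0,"rz": 0,"jaw": 3.8},{"x": 0,"y": 0,"z": 0,"rx": 0,"ry": 0,"rz": 0,"jaw": 3.8},{"x": 0,"y": 0,"z": 0,"rx": 0,"ry": 0,"rz": 0,"jaw": 3.8}]}}

```text
clock: 30.4
tool_pos: [0.4283, -0.2025, 0.1886]
eef_rot: [1.0, 0.001, -0.0, -0.001]
contact_force: [-0.4, 0.1, -1.0]
opening: 0.51
finger_force: 25.0
```

Emit:
{"op": "send_rows", "data": {"motion": [{"x": 0,"y": 0,"z": 1,"rx": 0,"ry": 0,"rz": 0,"jaw": 3.8},{"x": 0,"y": 0,"z": 2,"rx": 0,"ry": 0,"rz": 0,"jaw": 3.8},{"x": 0,"y": 0,"z": 1,"rx": 0,"ry": 0,"rz": 0,"jaw": 3.8},{"x": 0,"y": 0,"z": 0,"rx": 0,"ry": 0,"rz": 0,"jaw": 3.8},{"x": 0,"y": 0,"z": 0,"rx": 0,"ry": 0,"rz": 0,"jaw": 3.8}]}}

```text
clock: 30.9
tool_pos: [0.4284, -0.2037, 0.1487]
eef_rot: [1.0, 0.001, -0.0, -0.0]
contact_force: [-0.6, -0.7, -0.2]
opening: 0.51
finger_force: 25.0
```

```bash
python3 - <<'E'
from h import *
s=shot('wrist','w10.png'); st=get_state(); p=st['tool_pos']; print(p,st['opening'],st['finger_force'])
for n,P in dict(b4=(.427,-.207)).items(): print(n,proj(s,[[*P,.066]]).round(1))
E
```

```text
[ 0.42871141 -0.20395986  0.14908434] 0.5160609203607393 24.99028394042398
b4 [[283.8 209.9]]
```

View pics/w10.png

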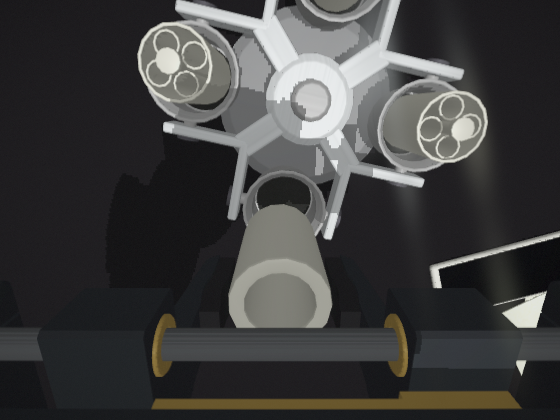

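Both inserts stand in b2 and b3. b4's rim is at (285,211), so I'll correct by x -0.2, y +0.3 and lower.

Emit:
{"op": "send_rows", "data": {"motion": [{"x": -0.2,"y": 0.3,"z": 1,"rx": 0,"ry": 0,"rz": 0,"jaw": 3.8},{"x": 0,"y": 0,"z": 2,"rx": 0,"ry": 0,"rz": 0,"jaw": 3.8},{"x": 0,"y": 0,"z": 1,"rx": 0,"ry": 0,"rz": 0,"jaw": 3.8},{"x": 0,"y": 0,"z": 0.5,"rx": 0,"ry": 0,"rz": 0,"jaw": 3.8},{"x": 0,"y": 0,"z": 0.5,"rx": 0,"ry": 0,"rz": 0,"jaw": 3.8}]}}

```text
clock: 31.45
tool_pos: [0.4265, -0.2074, 0.0986]
eef_rot: [1.0, 0.0, 0.0, 0.0]
contact_force: [-0.4, 0.3, -0.8]
opening: 0.507
finger_force: 25.0
```

Emit:
{"op": "send_rows", "data": {"motion": [{"x": 0,"y": 0,"z": 1,"rx": 0,"ry": 0,"rz": 0,"jaw": 3.8},{"x": 0,"y": 0,"z": 1,"rx": 0,"ry": 0,"rz": 0,"jaw": 3.8},{"x": 0,"y": 0,"z": 1,"rx": 0,"ry": 0,"rz": 0,"jaw": 3.8},{"x": 0,"y": 0,"z": 0.8,"rx": 0,"ry": 0,"rz": 0,"jaw": 3.8},{"x": 0,"y": 0,"z": 0.4,"rx": 0,"ry": 0,"rz": 0,"jaw": 3.8}]}}

```text
clock: 31.95
tool_pos: [0.426, -0.2071, 0.0558]
eef_rot: [1.0, 0.0, -0.001, -0.0]
contact_force: [0.3, -0.0, -1.1]
opening: 0.508
finger_force: 25.0
```

Emit:
{"op": "send_rows", "data": {"motion": [{"x": 0,"y": 0,"z": 0.1,"rx": 0,"ry": 0,"rz": 0,"jaw": 3.8},{"x": 0,"y": 0,"z": 0,"rx": 0,"ry": 0,"rz": 0,"jaw": 3.8},{"x": 0,"y": 0,"z": 0,"rx": 0,"ry": 0,"rz": 0,"jaw": 4.6},{"x": 0,"y": 0,"z": 0,"rx": 0,"ry": 0,"rz": 0,"jaw": 5.5},{"x": 0,"y": 0,"z": 0,"rx": 0,"ry": 0,"rz": 0,"jaw": 7.5}]}}

```text
clock: 32.45
tool_pos: [0.4266, -0.2074, 0.0562]
eef_rot: [1.0, 0.0, 0.0, 0.0]
contact_force: [0.9, -0.3, 0.4]
opening: 0.682
finger_force: 0.0
```

Emit:
{"op": "send_rows", "data": {"motion": [{"x": 0,"y": 0,"z": 0,"rx": 0,"ry": 0,"rz": 0,"jaw": 8.8},{"x": 0,"y": 0,"z": 0,"rx": 0,"ry": 0,"rz": 0,"jaw": 8.8},{"x": 0,"y": 0,"z": -4,"rx": 0,"ry": 0,"rz": 0,"jaw": 8.8},{"x": 0,"y": 0,"z": -4,"rx": 0,"ry": 0,"rz": 0,"jaw": 8.8},{"x": 0,"y": 0,"z": -4,"rx": 0,"ry": 0,"rz": 0,"jaw": 8.8}]}}

```text
clock: 32.95
tool_pos: [0.4258, -0.2071, 0.177]
eef_rot: [1.0, 0.0, -0.001, -0.0]
contact_force: [0.7, -0.5, -0.4]
opening: 0.996
finger_force: 0.0
```

Emit:
{"op": "send_rows", "data": {"motion": [{"x": 0,"y": -3,"z": -2,"rx": 0,"ry": 0,"rz": 0,"jaw": 8.8},{"x": 0,"y": -4,"z": -2,"rx": 0,"ry": 0,"rz": 0,"jaw": 8.8},{"x": 0,"y": -4,"z": 0,"rx": 0,"ry": 0,"rz": 0,"jaw": 8.8},{"x": 0,"y": -4,"z": 0,"rx": 0,"ry": 0,"rz": 0,"jaw": 8.8},{"x": 0,"y": -4,"z": 0,"rx": 0,"ry": 0,"rz": 0,"jaw": 8.8}]}}

```text
clock: 33.45
tool_pos: [0.426, -0.0158, 0.2162]
eef_rot: [1.0, 0.0, 0.0, 0.0]
contact_force: [1.3, 0.1, -0.3]
opening: 0.996
finger_force: 0.0
```

Emit:
{"op": "send_rows", "data": {"motion": [{"x": 0,"y": -4,"z": 0,"rx": 0,"ry": 0,"rz": 0,"jaw": 8.8},{"x": 0,"y": -2,"z": 0,"rx": 0,"ry": 0,"rz": 0,"jaw": 8.8},{"x": 0,"y": 0,"z": 0,"rx": 0,"ry": 0,"rz": 0,"jaw": 8.8},{"x": 0,"y": 0,"z": 0,"rx": 0,"ry": 0,"rz": 0,"jaw": 8.8},{"x": 0,"y": 0,"z": 0,"rx": 0,"ry": 0,"rz": 0,"jaw": 8.8}]}}

```text
clock: 33.95
tool_pos: [0.426, 0.0411, 0.2158]
eef_rot: [1.0, -0.001, -0.0, 0.0]
contact_force: [0.1, 0.5, -0.7]
opening: 0.997
finger_force: 0.0
```

```bash
python3 - <<'E'
from h import *
t=shot('top','top2.png'); s=shot('scene','scene2.png')
a=cv2.resize(t['img'][180:305,325:445,::-1],(0,0),fx=3.3,fy=3.3,interpolation=cv2.INTER_CUBIC)
b=cv2.resize(s['img'][170:300,85:220,::-1],(0,0),fx=2.9,fy=2.9,interpolation=cv2.INTER_CUBIC)
m=np.zeros((420,800,3),np.uint8); m[:a.shape[0],:a.shape[1]]=a; m[:b.shape[0],400:400+b.shape[1]]=b[:, :400]
cv2.imwrite('pics/fin.png',m)
for P in [(.6005,-.2489),(.4247,-.2099),(.5321,-.1415),(.4931,-.3173)]: print(((proj(t,[[*P,.108]])[0]-[325,180])*3.3).round(0),((proj(s,[[*P,.108]])[0]-[85,170])*2.9+[400,0]).round(0))
o=cv2.imread('pics/top0.png').astype(int); d=np.abs(o-t['img'][:,:,::-1])[235:270,125:162]; print('flask diff',d.max(),d.mean())
E
```

```text
[234.  86.] [556. 217.]
[189. 316.] [586.  58.]
[ 97. 173.] [689. 122.]
[326. 226.] [454. 143.]
flask diff 10 1.8113256113256113
```

View pics/fin.png

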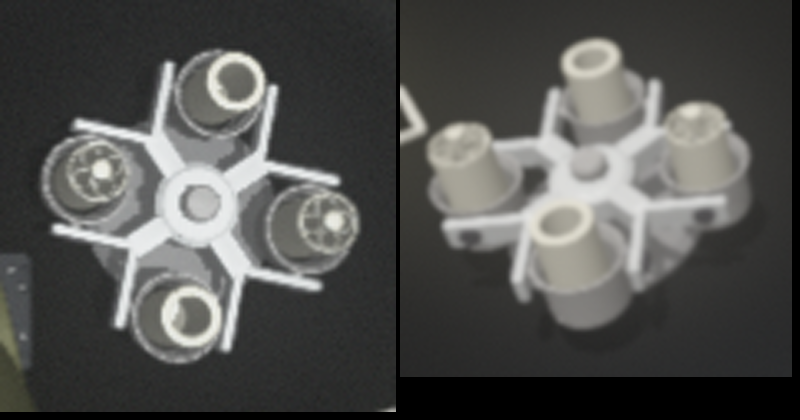

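The mosaic shows sleeve rings at (237,81) and (190,317), opposite each other, and insert tops at (98,172) and (328,225). Only the b1 sleeve looks a few mm off the prediction, so I'll triangulate the two sleeve rings to check height and tilt.

```bash
python3 - <<'E'
from h import *
t=snapshot('top'); s=snapshot('scene')
def ring(im,P,cam):
    g=cv2.cvtColor(cam['img'],cv2.COLOR_RGB2GRAY); u,v=proj(cam,[[*P,.108]])[0].round().astype(int); r=16
    w=cv2.GaussianBlur(g[v-r:v+r,u-r:u+r],(0,0),.6); out=[]
    for th in np.percentile(w,[78,82,86]):
        c,_=cv2.findContours((w>th).astype(np.uint8),cv2.RETR_EXTERNAL,cv2.CHAIN_APPROX_NONE); c=max(c,key=cv2.contourArea)
        e=cv2.fitEllipse(cv2.convexHull(c)); out.append([e[0][0]+u-r,e[0][1]+v-r,*e[1]])
    return np.array(out)
for n,P in dict(b1=(.6005,-.2489),b4=(.4247,-.2099)).items():
    A=ring(0,P,t);B=ring(0,P,s); print(n,A.round(1).tolist(),B.round(1).tolist())
    a=np.median(A[:,:2],0);b=np.median(B[:,:2],0)
    (o1,d1),(o2,d2)=ray(t,a),ray(s,b); k=np.linalg.lstsq(np.c_[d1,-d2],o2-o1,rcond=None)[0]
    p,q=o1+k[0]*d1,o2+k[1]*d2; print('top centre',((p+q)/2).round(4),'gap mm',(1e3*np.linalg.norm(p-q)).round(1),'off',(((p+q)/2)[:2]-P).round(4))
b=cv2.resize(s['img'][205:290,110:200,::-1],(0,0),fx=6,fy=6,interpolation=cv2.INTER_CUBIC); cv2.imwrite('pics/fin2.png',b)
E
```

```text
b1 [[398.7, 208.2, 17.6, 28.5], [396.1, 204.5, 16.6, 18.1], [396.1, 204.5, 16.3, 17.3]] [[140.7, 240.4, 21.1, 29.9], [141.1, 238.7, 17.7, 30.8], [141.9, 237.3, 15.2, 34.3]]
top centre [ 0.6015 -0.2424  0.1259] gap mm 4.4 off [0.001  0.0065]
b4 [[382.7, 275.4, 17.9, 18.2], [382.6, 275.5, 17.2, 17.5], [382.6, 275.3, 16.7, 17.0]] [[150.4, 190.9, 13.6, 18.9], [150.2, 190.8, 13.3, 18.7], [150.2, 190.5, 12.3, 18.4]]
top centre [ 0.4259 -0.2091  0.1065] gap mm 3.1 off [0.0012 0.0008]
```

View pics/fin2.png

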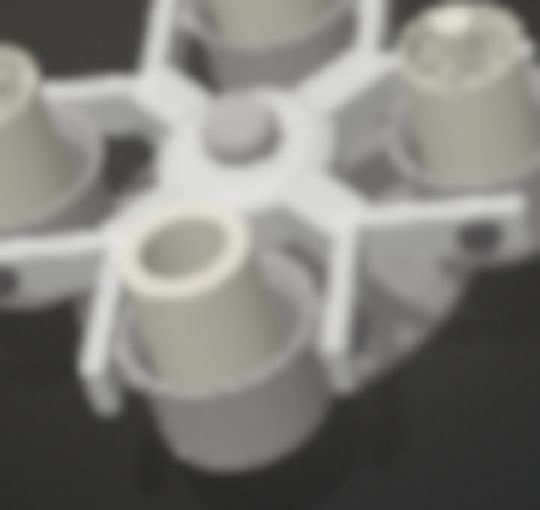

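```bash
python3 - <<'E'
from h import *
t=snapshot('top'); s=snapshot('scene')
P=(.6005,-.2489)
v=proj(s,[[*P,.024],[*P,.066],[*P,.108]]); print(((v-[110,205])*6).round(0).tolist())
a,b=(396.1,204.5),(140.5,246.7)
(o1,d1),(o2,d2)=ray(t,a),ray(s,b); k=np.linalg.lstsq(np.c_[d1,-d2],o2-o1,rcond=None)[0]
p,q=o1+k[0]*d1,o2+k[1]*d2; print(((p+q)/2).round(4),np.linalg.norm(p-q).round(4), onz(t,a,.108).round(4),onz(s,b,.108).round(4))
# inserts: expected vs seen top centre from mosaic
for n,P,u in [('b2',(.5321,-.1415),(98,172)),('b3',(.4931,-.3173),(328,225)),('b4',(.4247,-.2099),(190,317)),('b1',P,(237,81))]:
    print(n,(onz(t,(u[0]/3.3+325,u[1]/3.3+180),.108)[:2]-P).round(4))
# left/right silhouette edges of b1 sleeve in the scene (plastic is warmer than metal)
im=s['img'].astype(int); w=(im[:,:,0]-im[:,:,2])
for r in range(240,272,4):
    c=np.where(w[r,115:175]>12)[0]; print(r, (c.min()+115,c.max()+115,len(c)) if len(c) else None)
for z in (.07,.108):
    e=[proj(s,[[P[0]+.023*np.cos(A),P[1]+.023*np.sin(A),z] for A in np.linspace(0,6.28,90)])][0]; print(z,e[:,0].min(),e[:,0].max(),e[e[:,0].argmin(),1])
E
```

```text
[[229.0, 394.0], [202.0, 319.0], [173.0, 240.0]]
[ 0.6047 -0.2481  0.1067] 0.0038 [ 0.6044 -0.2497  0.108 ] [ 0.6067 -0.2461  0.108 ]
b2 [ 0.0011 -0.0009]
b3 [ 0.0007 -0.0012]
b4 [-0.0006 -0.0004]
b1 [ 0.0038 -0.0027]
240 (np.int64(137), np.int64(147), 11)
244 (np.int64(132), np.int64(150), 19)
248 (np.int64(130), np.int64(151), 21)
252 (np.int64(131), np.int64(150), 20)
256 (np.int64(133), np.int64(153), 21)
260 (np.int64(135), np.int64(153), 19)
264 (np.int64(135), np.int64(153), 19)
268 (np.int64(139), np.int64(146), 8)
0.07 132.3023264573906 154.00269356407392 259.2408723179313
0.108 127.64915608727352 149.99895622661677 247.24160534695963
```

All four are seated: sleeve top heights are 0.1067 and 0.1065 m against 0.108 m when fully down. Centre offsets are at most about 5 mm, the b1 sleeve is upright and the flask is unmoved.

```bash
python3 -c "
from plant import *
print(finish_job())"
```

```text
the job is handed in; nothing more can be done
None
```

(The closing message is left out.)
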